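# Tip the phone holder to the angle mark and hold

### The arm

A 6-joint arm with a two-finger parallel gripper is mounted at the origin on the work surface. World frame = base frame: x ahead of the robot, y to its left, z up, the work surface at z = 0. Lengths are in mm, angles in rad, forces in N, time in s.
With the tool pointing down it reaches from about 325 to 925 mm from the base axis. Payload 3.1 kg.
Tool frame: the origin (TCP) lies between the finger pads; the fingertips stand 8 mm ahead of it and the grasp point (between the pads) lies 11 mm behind it (manip.tip_reach is the distance from the TCP to the fingertips, in mm); z points along the fingers, y is the line along which they close (so a half turn about z gives the same grasp; the last joint's range is limited). The gripper opens to 85 mm and grips with 20 to 120 N. Pads are 22 mm wide; open, the fingers measure 114 mm over their backs; the gripper's body (76 mm by 85 mm) begins 54 mm behind the grasp point. The pads swing forward as they close: fully open they stand 13 mm farther back than shut.
Start: joints at [-1.306, 0.217, 1.613, -0, 1.311, -0.112], TCP at [229.988, -581.158, 218.9] pointing down, gripper open.
Joint ranges: [-2.75, 2.75], [-0.78, 2.1], [0.31, 2.55], [-1.13, 4.27], [0.13, 2.63], [-2.58, 2.58]. Speed limits (rad/s): [2.79, 2.79, 3.14, 3.14, 3.14, 3.14].

### API

Orientations are given as [roll, pitch, yaw] about the fixed x, y, z axes, in that order (R = Rz(yaw) Ry(pitch) Rx(roll)).
In Python, from plant import manip, vision gives the robot as it stands.
- The arm moves only by the shell command python3 -m jog 'ROWS'. ROWS is JSON, a list of rows, each an object of numbers: "ax", "ay", "az": the turn, a rotation vector about the tool's x, y, z in rad; "dx", "dy", "dz": the shift along the tool's x, y, z in cm; "grip": the opening, from 0 (shut) to 1 (fully open). A call has 1 to 8 rows; each row is the pose to reach, as a shift and turn from the pose commanded when the call began, along the tool's axes at that moment; what a row does not reach only later rows make up. A row lasts 1/8 s, in which the tool goes at most 62.5 mm and 10.7 degrees, less where a joint would pass 70% of its speed; a pose out of reach is approached as far as the arm can. A call with a gripper value outside its range is refused whole. The fingers move at their own pace and stop on an object; the grip force is fixed at half the most. Time passes only in rows, so rows that repeat a pose let the fingers close. It gives the time, the measured TCP pose, the force, the opening and the grip force at its end, in the units of the state.
- manip.sense(): the state, without advancing time (a new reading comes with each control period).
- vision.read_camera(name): name is "side" or "top"; returns a dict with "image" (400x640x3 uint8, red, green, blue), "K" (3x3 intrinsics, pixels), "extrinsics" (4x4, takes a point from camera to world coordinates). Camera axes: x right, y up, looking along -z (the intrinsics and any distortion apply to the point x, -y, -z); pixel columns grow to the right and rows downward; lengths in mm; the calibration is good to about 2 mm. A picture is of the moment at which its call begins. There is no depth.
- manip.finish_job(): hands the job in; it is judged then, once.
The state is a dict: "time": time; "joints": joint angles; "joint_velocities": joint speeds; "effort": joint torques, N m; "ee_pos": TCP position; "tool_rot": TCP orientation; "wrist_force": force on the tool from outside, world axes, zero at the start; "ft_torque": the same for the moment, N m; "opening": finger opening in mm; "grasp_force": force on a finger pad.
Only numpy, scipy, OpenCV 4.12 (cv2) and the standard library are available. Lean on these libraries where they do the work, as an engineer would, in place of code of your own. Each camera call takes 0.05 s, during which the arm holds its last target. There are 200 camera calls.

### The job

Pick up the round-dial angle gauge and stand it in the low-walled pocket of the rocking phone holder, dial facing away from the robot, and let go of it. Then, with the gauge left standing free in the pocket, push the holder's plate with the fingers so that the end on the mark's side of the dial goes down, until the gauge's swinging pointer settles on the rim mark, and finish while still holding the plate there. Leave the other things on the bench where they are.

Things in the scene. Friction and masses are not known exactly. Their poses are not given: they have to be found in the camera images.
- gauge: Loose angle gauge, about 0.26 kg, 166 mm tall. From below: aluminium foot 40 (x) x 60 (y) x 14 mm; upright round dial, 120 mm across, 10 mm thick in x, its centre 80 mm up; aluminium grip block 14 mm thick in x, 30 mm wide in y, whose free part is 140 to 166 mm up. Origin: centre of the underside of the foot; z up, x is the direction the white dial face looks. It starts upright on the bench, its face roughly away from the robot.
- gauge_grip (a point): Centre of the gauge's grip block, 154 mm above the gauge's underside; axes as the gauge. To be pinched from above across its 14 mm (gauge x).
- dial (a point): Centre of the dial, 80 mm above the gauge's underside and 8.5 mm towards the face; the pivot of pointer and mark. Axes as the gauge.
- pointer_tip (a point): Tip of the free-swinging pointer that hangs from the dial centre, 48 mm from it. The pointer is a small pendulum (about 3 swings a second, dies out in about a second) and always settles straight down.
- mark_point (a point): The point of the small dark rim mark where the pointer tip should settle, 48 mm from the dial centre, in the plane of the pointer. The mark is fixed on the dial for the run, but differs from run to run: 13 to 24 degrees round from the dial's bottom, always on the gauge's -y side (to the left as one looks at the dial face).
- pointer (a joint): Angle of the pointer on the dial, rad: 0 at the dial's bottom, growing towards the gauge's -y side. Equals the mark's value when the pointer is on the mark.
- mark (a joint): Angle of the mark on the dial, rad, in the same sense as the pointer's (0.22 to 0.42); it cannot be moved.
- holder: Rocking phone holder, fixed to the bench. Base slab 170 x 110 x 12 mm; two upright cheeks (at x -83 and +73 mm) carry a pivot along its x axis, 85 mm above the bench. On it rocks an aluminium plate 140 (x, from -75 to +65 mm) x 230 (y) x 8 mm with a cracked phone clamped on the robot's side and the gauge's pocket on the far side. Origin: centre of the underside of the base, on the bench below the pivot; x away from the robot, y along the plate.
- cradle (a joint): Rocking angle of the plate, rad: 0 level, positive when its -y end goes down. Sprung: it rests about 2 degrees from level (-y end high) and returns there when let go; the spring gives 1.4 N m per rad, so some 6 N on the press pad tips it 20 degrees. Limits +-0.55.
- seat (a point): Centre of the pocket's floor (top of the plate, 4 mm above the pivot and 35 mm from the holder's centre line in +x); axes along the plate, x away from the robot. The pocket is 45 (x) x 65 (y) mm inside with walls 6 mm high: 2.5 mm clearance round the gauge's foot.
- press_pad (a point): Top centre of the round rubber pad, 26 mm across, on the plate's -y end, 100 mm from the pivot along y, 71 mm nearer the robot than the pocket's centre and 10 mm above the pivot when level. A place to press. Axes along the plate.
- dropper: Bystander: closed white plastic dropper bottle, 44 mm across, 110 mm tall. Origin at its underside. Leave alone.
- dispenser: Bystander: clear jar with a steel lid, 68 mm across, 100 mm tall. Origin at its underside. Leave alone.
- screwdriver: Bystander: screwdriver with black handle lying down, 150 mm long. Origin at its underside. Leave alone.
- tweezers: Bystander: steel tweezers lying down, 130 mm long. Origin at its underside. Leave alone.
- suction: Bystander: clear suction cup, 48 mm across, 38 mm tall. Origin at its underside. Leave alone.
- parts_tray: Bystander: black open parts tray, 90 x 130 x 25 mm. Origin at its underside. Leave alone.
- battery: Bystander: flat black phone battery, 40 x 90 x 6 mm. Origin at its underside. Leave alone.
- spare_phone: Bystander: spare aluminium phone lying flat, 72 x 148 x 8 mm. Origin at its underside. Leave alone.
Things that resemble listed ones, but are neither listed nor needed, are in the scene too. Leave any orange or red look-alike of the gauge alone.

How it is judged (in metres and radians):
On the way:
1. the gauge stands in the holder's pocket, dial facing away from the robot, let go, the plate not pressed (x of gauge in the frame of seat between -0.005 and 0.005 m and y of gauge in the frame of seat between -0.005 and 0.005 m and z of gauge in the frame of seat between -0.004 and 0.003 m and x of dial in the frame of seat above 0 m and angle between the x axis of gauge and the x axis of seat, either way round below 0.15 rad and contact force between the fingers and gauge below 0.1 N and value of joint cradle below 0.1 rad and linear speed of gauge below 0.05 m/s), for 0.2 s.
At the end, for the whole second after the job is handed in: The gauge, untouched, stands in the pocket (within 5 mm, flat, square to 0.15 rad, dial away from the robot); the fingers press the plate with over 1 N and keep it tipped over 0.12 rad; the pointer tip is within 4.5 mm of the mark and still (under 0.5 rad/s) (x of gauge in the frame of seat between -0.005 and 0.005 m and y of gauge in the frame of seat between -0.005 and 0.005 m and z of gauge in the frame of seat between -0.004 and 0.003 m and x of dial in the frame of seat above 0 m and angle between the x axis of gauge and the x axis of seat, either way round below 0.15 rad and distance between pointer_tip and mark_point below 0.0045 m and velocity of joint pointer between -0.5 and 0.5 rad/s and velocity of joint cradle between -0.1 and 0.1 rad/s and value of joint cradle above 0.12 rad and contact force between the fingers and holder above 1 N and contact force between each of the arm, the fingers and gauge below 0.1 N); the arm keeps its last pose, push and grip.
It fails at once if a bystander is shoved more than 25 mm (distance of any of dropper, dispenser, screwdriver, tweezers, suction, parts_tray, battery, spare_phone from where it was at the start of the episode above 0.025 m).
It fails at once if the gauge is tipped over (angle between gauge's own z axis and vertical above 0.8 rad).
It also fails if it takes over 53 s, if anything falls off the work surface, if the arm or the gripper's body presses on something with over 40 N, if the wrist force passes 120 N, or if a joint passes its speed limit or range.

## Working session

There is one attempt and no reset: what is moved stays moved. The work goes in short steps, Python scripts to look and compute and a shell command to move; the robot and the scene stay as the last step left them, time stands still between calls to the robot, and variables do not carry over. Pictures are saved under pics/ and viewed, at most 10 in all, crops included, and the job is handed in when it is done.

```bash
ls; mkdir -p pics; cat > h.py <<'E'
import numpy as np, cv2
from plant import manip, vision
def snap(cam, fn, crop=None, s=1):
    d=vision.read_camera(cam); im=d["image"][:,:,::-1]
    if crop: x0,y0,x1,y1=crop; im=im[y0:y1,x0:x1]
    im=cv2.resize(im,None,fx=s,fy=s,interpolation=cv2.INTER_CUBIC); cv2.imwrite(fn,im); return d
def proj(d,P):
    E=np.array(d["extrinsics"]);K=np.array(d["K"]);p=(np.atleast_2d(P)-E[:3,3])@E[:3,:3]
    q=np.c_[p[:,0],-p[:,1],-p[:,2]]@K.T; return q[:,:2]/q[:,2:]
def ray(d,uv):
    E=np.array(d["extrinsics"]);K=np.array(d["K"]);v=np.linalg.solve(K,[uv[0],uv[1],1]);v=E[:3,:3]@[v[0],-v[1],-v[2]]
    return E[:3,3],v/np.linalg.norm(v)
def atz(d,uv,z):
    o,v=ray(d,uv); return o+v*(z-o[2])/v[2]
E
python3 - <<'E'
from h import *
for c in("side","top"):
    d=snap(c,f"pics/{c}0.png"); print(c,d["K"],d["extrinsics"],[k for k in d]); np.save(c+"0.npy",d["image"])
E
```

```text
pics
side [[397.47241919   0.         322.76621848]
 [  0.         397.47241919 200.91640363]
 [  0.           0.           1.        ]] [[-8.49146100e-01  2.83350322e-01 -4.45716834e-01 -3.72029192e+01]
 [-5.27790928e-01 -4.86698821e-01  6.96104154e-01  8.99962781e+02]
 [-1.96885218e-02  8.26339429e-01  5.62828135e-01  7.83018607e+02]
 [ 0.00000000e+00  0.00000000e+00  0.00000000e+00  1.00000000e+00]] ['image', 'K', 'extrinsics']
top [[514.59953636   0.         318.24589672]
 [  0.         514.59953636 188.7797938 ]
 [  0.           0.           1.        ]] [[ 2.90916608e-02  9.95478195e-01 -9.04258785e-02  3.34871443e+02]
 [-9.99573720e-01  2.91949564e-02 -1.80448261e-04  8.39182037e+01]
 [ 2.46034727e-03  9.03925813e-02  9.95903172e-01  1.78183627e+03]
 [ 0.00000000e+00  0.00000000e+00  0.00000000e+00  1.00000000e+00]] ['image', 'K', 'extrinsics']
```

View pics/side0.png

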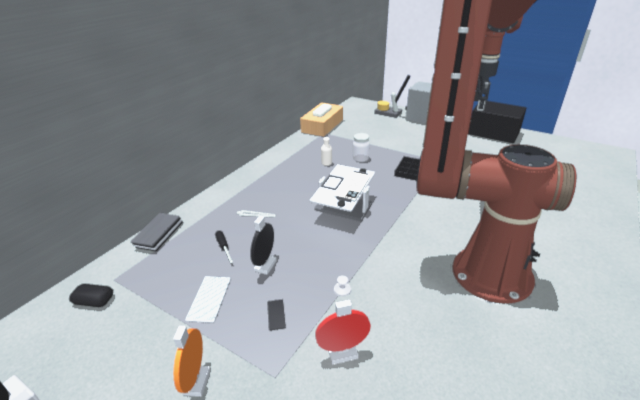

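View pics/top0.png

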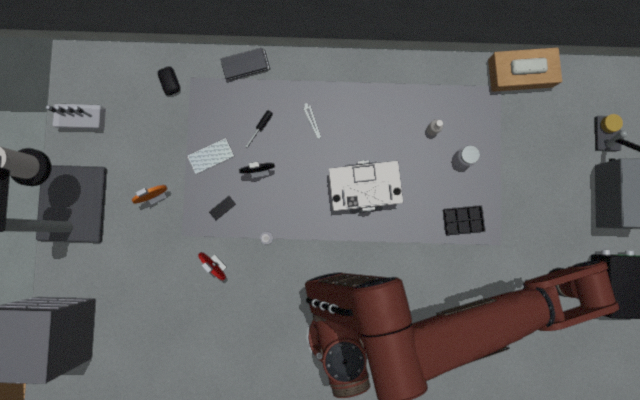

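Candidates for the gauge in the top view are black at (257,168), orange at (150,193) and red at (212,265). The black one fits, since the orange and red are the excluded look-alikes. I'll confirm it in one enlarged crop that also covers the holder.

```bash
python3 - <<'E'
from h import *
t=np.load("top0.npy")[:,:,::-1]; s=np.load("side0.npy")[:,:,::-1]
def c(im,x0,y0,w,h,k): return cv2.resize(im[y0:y0+h,x0:x0+w],None,fx=k,fy=k,interpolation=cv2.INTER_CUBIC)
a=c(t,230,140,50,50,6); b=c(t,315,150,100,75,5)[:300]
b=c(t,320,150,100,60,5)
L=np.hstack([a,b])
e=c(s,230,200,60,80,3.75) ; f=c(s,305,155,100,75,4)
g=np.zeros((300,800,3),np.uint8); g[:,:225]=e; g[:,300:700]=f
cv2.imwrite("pics/crop1.png",np.vstack([L,g]))
E
```

```text
(no output)
```

View pics/crop1.png

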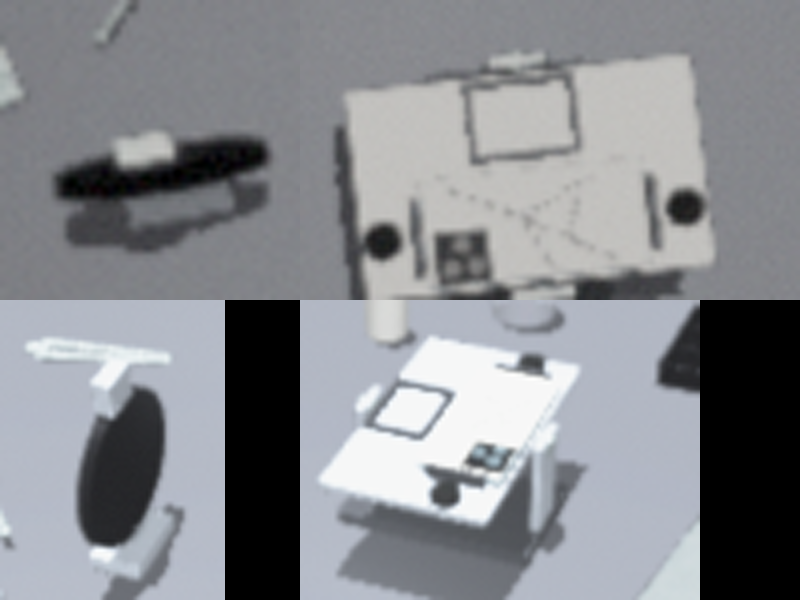

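The black gauge shows its black back to the robot's side, with grip top at top px (254,165). The holder has the pocket outline at about (364.5,173.5), the -y pad at (397.2,191.2) and the +y pad at (336.4,198.2).

```bash
cat > m.py <<'E'
from h import *
t=vision.read_camera("top"); s=vision.read_camera("side")
T=lambda u,v:(230+u/6,140+v/6-0) 
H=lambda u,v:(320+(u-300)/5,150+v/5)
S1=lambda u,v:(230+u/3.75,200+(v-300)/3.75)
S2=lambda u,v:(305+(u-300)/4,155+(v-300)/4)
def tri(a,b):
    o1,v1=ray(t,a);o2,v2=ray(s,b);A=np.c_[v1,-v2];k=np.linalg.lstsq(A,o2-o1,rcond=None)[0]
    p,q=o1+v1*k[0],o2+v2*k[1];return (p+q)/2,np.linalg.norm(p-q)
np.set_printoptions(precision=1,suppress=True)
print("grip@166",atz(t,T(146,148),166))
a,b=atz(t,T(58,187),80),atz(t,T(270,153),80);print("dial ends",a,b,(a+b)/2,"yaw",np.arctan2(*(a-b)[[1,0]])-np.pi/2)
print("side grip",atz(s,S1(115,370),166), tri(T(146,148),S1(115,370)))
p,q=atz(t,H(382,241),91.5),atz(t,H(686,206),98.5);print("pads",p,q,(p+q)/2,np.linalg.norm(p-q),"yaw",np.arctan2(*(p-q)[[1,0]])-np.pi/2)
c=[atz(t,H(*x),95) for x in((463,85),(571,72),(580,150),(475,163))];print("pocket",np.mean(c,0),np.diff(c,axis=0))
c2=[atz(s,S2(*x),95) for x in((404,381),(454,400),(422,437),(371,423))];print("pocket side",np.mean(c2,0))
print("pad+y tri",tri(H(382,241),S2(446,495)))
print(manip.sense())
E
python3 m.py
```

```text
grip@166 [552.3 288.7 166. ]
dial ends [540.6 347.5  80. ] [563.1 230.6  80. ] [551.8 289.   80. ] yaw 0.18996239005470028
side grip [547.8 287.9 166. ] (array([550.8, 287.6, 164.9]), np.float64(3.9919329402380384))
pads [459.   23.6  91.5] [ 487.3 -175.2   98.5] [473.2 -75.8  95. ] 200.91690522523945 yaw 0.14177001127136513
pocket [543.2 -66.8  95. ] [[ 10.8 -71.2   0. ]
 [-51.7  -6.9   0. ]
 [-10.6  69.    0. ]]
pocket side [535.  -60.2  95. ]
pad+y tri (array([458. ,  22.7,  86.1]), np.float64(2.9581579309361508))
{'time': 0.2, 'joints': array([-1.3,  0.2,  1.6, -0. ,  1.3, -0.1]), 'joint_velocities': array([ 0., -0., -0.,  0., -0., -0.]), 'effort': array([  0. , -39.7, -30.4,  -0. ,   0. ,   0. ]), 'ee_pos': array([ 229.9, -580.6,  218. ]), 'tool_rot': array([-3.1, -0. ,  0.4]), 'wrist_force': array([0.8, 0.2, 0.2]), 'ft_torque': array([ 0. , -0.1, -0. ]), 'grasp_force': 0.0, 'opening': 85.38938618216632}
```

```bash
cat > go.py <<'E'
import sys,numpy as np
from scipy.spatial.transform import Rotation as R
from plant import manip
def go(x,y,z,yaw):
    s=manip.sense();A=R.from_euler("xyz",s["tool_rot"]);B=R.from_euler("xyz",[np.pi,0,yaw])
    print("t",round(s["time"],2),"pos",np.round(s["ee_pos"],1),"rot",np.round(s["tool_rot"],3),"q",np.round(s["joints"],2),"F",np.round(s["wrist_force"],1),"open",round(s["opening"],1))
    print("d cm",np.round(A.inv().apply(np.array([x,y,z])-s["ee_pos"])/10,2),"a",np.round((A.inv()*B).as_rotvec(),3))
if __name__=="__main__": go(*map(float,sys.argv[1:]))
E
python3 go.py 552.5 288.5 240 1.76
```

```text
t 0.2 pos [ 229.9 -580.6  218. ] rot [-3.14  -0.     0.377] q [-1.31  0.22  1.61 -0.    1.31 -0.11] F [0.8 0.2 0.2] open 85.4
d cm [ 61.98 -68.95  -2.08] a [-1.000e-03 -1.000e-03 -1.383e+00]
```

```bash
R='{"dx":62,"dy":-69,"dz":-2.1,"az":-1.38,"grip":1}'; python3 -m jog '[{"dx":31,"dy":-34.5,"dz":-2.1,"az":-1.38,"grip":1},{"dx":31,"dy":-34.5,"dz":-2.1,"az":-1.38,"grip":1},{"dx":31,"dy":-34.5,"dz":-2.1,"az":-1.38,"grip":1},{"dx":31,"dy":-34.5,"dz":-2.1,"az":-1.38,"grip":1},{"dx":62,"dy":-69,"dz":-2.1,"az":-1.38,"grip":1},{"dx":62,"dy":-69,"dz":-2.1,"az":-1.38,"grip":1},{"dx":62,"dy":-69,"dz":-2.1,"az":-1.38,"grip":1},{"dx":62,"dy":-69,"dz":-2.1,"az":-1.38,"grip":1}]' | cut -c1-700; python3 go.py 552.5 288.5 240 1.76
```

```text
t 0.2 pos [ 229.9 -580.6  218. ] rot [-3.14  -0.     0.377] q [-1.31  0.22  1.61 -0.    1.31 -0.11] F [0.8 0.2 0.2] open 85.4
d cm [ 61.98 -68.95  -2.08] a [-1.000e-03 -1.000e-03 -1.383e+00]$[0]: bad value
```

```bash
python3 -m jog '[{"dx":4,"dy":-4.4,"dz":-0.3,"az":-0.17,"grip":1.0},{"dx":8,"dy":-8.8,"dz":-0.6,"az":-0.34,"grip":1.0},{"dx":12,"dy":-13.2,"dz":-0.9,"az":-0.51,"grip":1.0},{"dx":16,"dy":-17.6,"dz":-1.2,"az":-0.68,"grip":1.0},{"dx":20,"dy":-22,"dz":-1.5,"az":-0.85,"grip":1.0},{"dx":24,"dy":-26.4,"dz":-1.8,"az":-1.02,"grip":1.0},{"dx":28,"dy":-30.8,"dz":-2.1,"az":-1.19,"grip":1.0},{"dx":32,"dy":-35,"dz":-2.1,"az":-1.36,"grip":1.0}]' 2>&1| cut -c1-700; python3 go.py 552.5 288.5 240 1.76
```

```text
$[0]: bad value
t 0.2 pos [ 229.9 -580.6  218. ] rot [-3.14  -0.     0.377] q [-1.31  0.22  1.61 -0.    1.31 -0.11] F [0.8 0.2 0.2] open 85.4
d cm [ 61.98 -68.95  -2.08] a [-1.000e-03 -1.000e-03 -1.383e+00]
```

```bash
python3 -m jog '[{"ax":0,"ay":0,"az":-0.17,"dx":4,"dy":-4.4,"dz":-0.3,"grip":1}]' 2>&1| cut -c1-700;  python3 -m jog --help 2>&1 | head -20; python3 go.py 552.5 288.5 240 1.76
```

```text
time: 0.32
ee_pos: [250.0, -527.2, 220.9]
tool_rot: [-3.141, 0.0, 0.548]
wrist_force: [1.6, 1.2, 0.8]
opening: 85.6
grasp_force: 0.0
invalid input: not JSON, or not a number
t 0.33 pos [ 250.  -527.2  220.9] rot [-3.141  0.     0.548] q [-1.25  0.13  1.71 -0.    1.3  -0.22] F [1.6 1.2 0.8] open 85.6
d cm [ 68.29 -53.89  -1.93] a [-0.     0.    -1.212]
```

All keys are required. I can give the far target directly.

```bash
python3 -m jog '[{"ax":0,"ay":0,"az":-0.17,"dx":4.5,"dy":-3.6,"dz":-1.9,"grip":1},{"ax":0,"ay":0,"az":-0.34,"dx":9,"dy":-7.2,"dz":-1.9,"grip":1},{"ax":0,"ay":0,"az":-0.51,"dx":13.5,"dy":-10.7,"dz":-1.9,"grip":1},{"ax":0,"ay":0,"az":-0.68,"dx":18,"dy":-14.2,"dz":-1.9,"grip":1},{"ax":0,"ay":0,"az":-0.85,"dx":22.8,"dy":-18,"dz":-1.9,"grip":1},{"ax":0,"ay":0,"az":-1.02,"dx":27.5,"dy":-21.7,"dz":-1.9,"grip":1},{"ax":0,"ay":0,"az":-1.19,"dx":32.2,"dy":-25.4,"dz":-1.9,"grip":1},{"ax":0,"ay":0,"az":-1.21,"dx":37,"dy":-29.2,"dz":-1.9,"grip":1}]' 2>&1| grep -v '^g';python3 go.py 552.5 288.5 240 1.76
```

```text
time: 1.32
ee_pos: [415.6, -81.9, 241.1]
tool_rot: [3.141, 0.001, 1.758]
wrist_force: [0.4, 0.0, -0.3]
opening: 85.1
t 1.32 pos [415.6 -81.9 241.1] rot [3.141e+00 1.000e-03 1.758e+00] q [-0.36 -0.26  2.04 -0.    1.36 -0.55] F [ 0.4  0.  -0.3] open 85.1
d cm [33.85 20.34  0.11] a [ 0.001  0.001 -0.002]
```

```bash
python3 -m jog '[{"ax":0,"ay":0,"az":0,"dx":10,"dy":6,"dz":0,"grip":1},{"ax":0,"ay":0,"az":0,"dx":20,"dy":12,"dz":0,"grip":1},{"ax":0,"ay":0,"az":0,"dx":28,"dy":17,"dz":0,"grip":1},{"ax":0,"ay":0,"az":0,"dx":33.8,"dy":20.3,"dz":0,"grip":1},{"ax":0,"ay":0,"az":0,"dx":33.8,"dy":20.3,"dz":0,"grip":1},{"ax":0,"ay":0,"az":0,"dx":33.8,"dy":20.3,"dz":0,"grip":1},{"ax":0,"ay":0,"az":0,"dx":33.8,"dy":20.3,"dz":0,"grip":1},{"ax":0,"ay":0,"az":0,"dx":33.8,"dy":20.3,"dz":0,"grip":1}]' 2>&1| grep -v '^g';python3 go.py 552.5 288.5 148 1.76
python3 -c "
from h import *
snap('side','pics/s2.png',(180,130,330,290),4) "
```

```text
time: 2.33
ee_pos: [551.9, 286.4, 240.2]
tool_rot: [-3.14, 0.001, 1.759]
wrist_force: [-0.1, -0.2, -0.0]
opening: 85.4
t 2.33 pos [551.9 286.4 240.2] rot [-3.140e+00  1.000e-03  1.759e+00] q [ 0.37  0.19  1.6  -0.    1.35  0.18] F [-0.1 -0.2 -0. ] open 85.4
d cm [0.2  0.11 9.22] a [-0.001  0.001 -0.001]
```

View pics/s2.png

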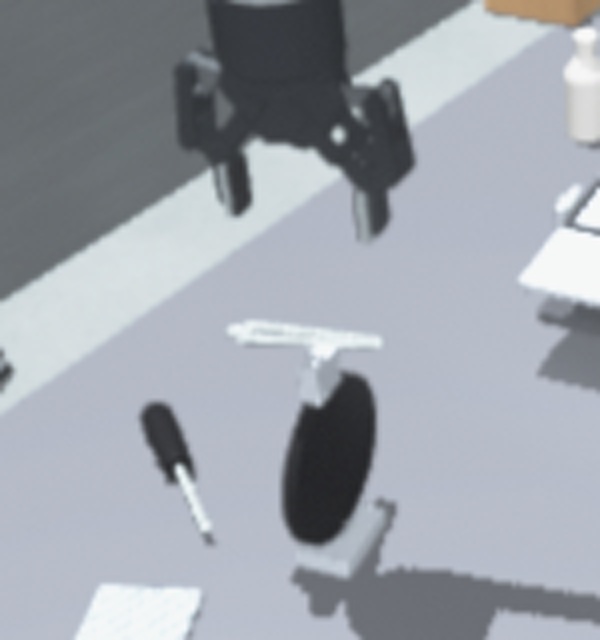

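The open fingers are at crop px (235,210) and (370,238), and straddle the block at (320,370). Descending to grasp.

```bash
python3 -m jog '[{"ax":0,"ay":0,"az":0,"dx":0.2,"dy":0.1,"dz":4,"grip":1},{"ax":0,"ay":0,"az":0,"dx":0.2,"dy":0.1,"dz":7,"grip":1},{"ax":0,"ay":0,"az":0,"dx":0.2,"dy":0.1,"dz":9.2,"grip":1},{"ax":0,"ay":0,"az":0,"dx":0.2,"dy":0.1,"dz":9.2,"grip":1},{"ax":0,"ay":0,"az":0,"dx":0.2,"dy":0.1,"dz":9.2,"grip":0.5},{"ax":0,"ay":0,"az":0,"dx":0.2,"dy":0.1,"dz":9.2,"grip":0.3},{"ax":0,"ay":0,"az":0,"dx":0.2,"dy":0.1,"dz":9.2,"grip":0.05},{"ax":0,"ay":0,"az":0,"dx":0.2,"dy":0.1,"dz":9.2,"grip":0.05}]' 2>&1;python3 -m jog '[{"ax":0,"ay":0,"az":0,"dx":0,"dy":0,"dz":0,"grip":0.05},{"ax":0,"ay":0,"az":0,"dx":0,"dy":0,"dz":0,"grip":0.05},{"ax":0,"ay":0,"az":0,"dx":0,"dy":0,"dz":0,"grip":0.05},{"ax":0,"ay":0,"az":0,"dx":0,"dy":0,"dz":0,"grip":0.05}]'
```

```text
time: 3.38
ee_pos: [553.2, 288.3, 149.7]
tool_rot: [3.14, -0.0, 1.757]
wrist_force: [-0.8, -2.0, 12.5]
opening: 12.4
grasp_force: 32.9
time: 3.88
ee_pos: [553.4, 288.5, 149.9]
tool_rot: [3.14, -0.0, 1.757]
wrist_force: [-1.4, -0.2, 5.4]
opening: 11.6
grasp_force: 58.8
```

```bash
python3 -m jog '[{"ax":0,"ay":0,"az":0,"dx":0,"dy":0,"dz":-1.5,"grip":0.05},{"ax":0,"ay":0,"az":0,"dx":0,"dy":0,"dz":-4,"grip":0.05},{"ax":0,"ay":0,"az":0,"dx":0,"dy":0,"dz":-7,"grip":0.05},{"ax":0,"ay":0,"az":0,"dx":0,"dy":0,"dz":-10,"grip":0.05},{"ax":0,"ay":0,"az":0,"dx":0,"dy":0,"dz":-12,"grip":0.05},{"ax":0,"ay":0,"az":0,"dx":0,"dy":0,"dz":-13,"grip":0.05},{"ax":0,"ay":0,"az":0,"dx":0,"dy":0,"dz":-13,"grip":0.05}]';python3 go.py 543.4 -66.3 280 1.713
```

```text
time: 4.75
ee_pos: [552.8, 288.1, 278.9]
tool_rot: [3.141, -0.0, 1.757]
wrist_force: [-0.5, -0.1, -4.0]
opening: 11.2
grasp_force: 58.7
t 4.75 pos [552.8 288.1 278.9] rot [ 3.141 -0.     1.757] q [0.37 0.17 1.55 0.   1.42 0.18] F [-0.5 -0.1 -4. ] open 11.2
d cm [-34.66  -7.48  -0.11] a [ 0.    -0.     0.044]
```

```bash
python3 -m jog '[{"ax":0,"ay":0,"az":0,"dx":-4,"dy":-0.9,"dz":0,"grip":0.05},{"ax":0,"ay":0,"az":0.02,"dx":-9,"dy":-2,"dz":0,"grip":0.05},{"ax":0,"ay":0,"az":0.04,"dx":-14,"dy":-3,"dz":0,"grip":0.05},{"ax":0,"ay":0,"az":0.044,"dx":-20,"dy":-4.3,"dz":0,"grip":0.05},{"ax":0,"ay":0,"az":0.044,"dx":-26,"dy":-5.6,"dz":0,"grip":0.05},{"ax":0,"ay":0,"az":0.044,"dx":-31,"dy":-6.7,"dz":0,"grip":0.05},{"ax":0,"ay":0,"az":0.044,"dx":-33.5,"dy":-7.2,"dz":0,"grip":0.05},{"ax":0,"ay":0,"az":0.044,"dx":-34.7,"dy":-7.5,"dz":0,"grip":0.05}]';python3 -m jog '[{"ax":0,"ay":0,"az":0,"dx":0,"dy":0,"dz":0,"grip":0.05},{"ax":0,"ay":0,"az":0,"dx":0,"dy":0,"dz":2,"grip":0.05},{"ax":0,"ay":0,"az":0,"dx":0,"dy":0,"dz":2,"grip":0.05},{"ax":0,"ay":0,"az":0,"dx":0,"dy":0,"dz":2,"grip":0.05}]';python3 go.py 543.4 -66.3 260 1.713
python3 - <<'E'
from h import *
t=vision.read_camera("top");s=vision.read_camera("side")
a=cv2.resize(t["image"][140:220,320:410,::-1],None,fx=5,fy=5,interpolation=cv2.INTER_CUBIC)
b=cv2.resize(s["image"][110:230,290:380,::-1],None,fx=4,fy=4,interpolation=cv2.INTER_CUBIC)[:400]
b=cv2.resize(s["image"][120:220,295:375,::-1],None,fx=4,fy=4,interpolation=cv2.INTER_CUBIC)
cv2.imwrite("pics/p3.png",np.hstack([a,b])[:, :800])
E
```

```text
time: 5.75
ee_pos: [542.3, -68.0, 277.1]
tool_rot: [-3.139, -0.001, 1.711]
wrist_force: [-0.6, -0.0, -3.0]
opening: 11.4
grasp_force: 58.7
time: 6.25
ee_pos: [543.0, -65.8, 258.1]
tool_rot: [-3.14, -0.001, 1.714]
wrist_force: [0.1, -0.0, -2.5]
opening: 11.2
grasp_force: 58.7
t 6.25 pos [543.  -65.8 258.1] rot [-3.140e+00 -1.000e-03  1.714e+00] q [-0.25  0.02  1.76  0.    1.37 -0.39] F [ 0.1 -0.  -2.5] open 11.2
d cm [-0.05  0.03 -0.19] a [-0.001 -0.001  0.001]
```

View pics/p3.png

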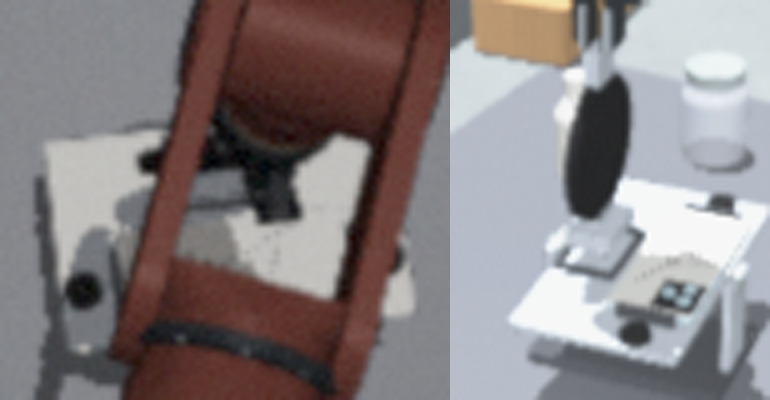

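The gauge hangs over the pocket, with the foot at crop px (595,240). An enlarged side crop with the projected model will show the fit.

```bash
cat > ov.py <<'E'
from h import *
import sys
def rect(c,yaw,hx,hy,z):
    a=np.array([[hx,hy],[hx,-hy],[-hx,-hy],[-hx,hy]]);R=np.array([[np.cos(yaw),-np.sin(yaw)],[np.sin(yaw),np.cos(yaw)]])
    return np.c_[a@R.T+c,np.full(4,z)]
def ov(fn,items,x0,y0,w,h,k):
    s=vision.read_camera("side");im=cv2.resize(s["image"][y0:y0+h,x0:x0+w,::-1],None,fx=k,fy=k,interpolation=cv2.INTER_CUBIC);o=im.copy()
    for P,col in items:
        q=((proj(s,P)-[x0,y0]+.5)*k).astype(int); cv2.polylines(o,[q],True,col,1)
    cv2.imwrite(fn,np.hstack([im,o]))
E
python3 - <<'E'
from ov import *
f=(543,-65.8);y=.142;g=manip.sense()["ee_pos"]
zb=g[2]-149.9
ov("pics/ov1.png",[(rect(f,y,22.5,32.5,95),(0,0,255)),(rect(g[:2],y,20,30,zb),(0,200,0)),(rect(g[:2],y,20,30,zb+14),(255,0,0)),(rect(g[:2],y,7,15,zb+166),(255,0,255))],310,118,50,75,8)
E
```

```text
(no output)
```

View pics/ov1.png

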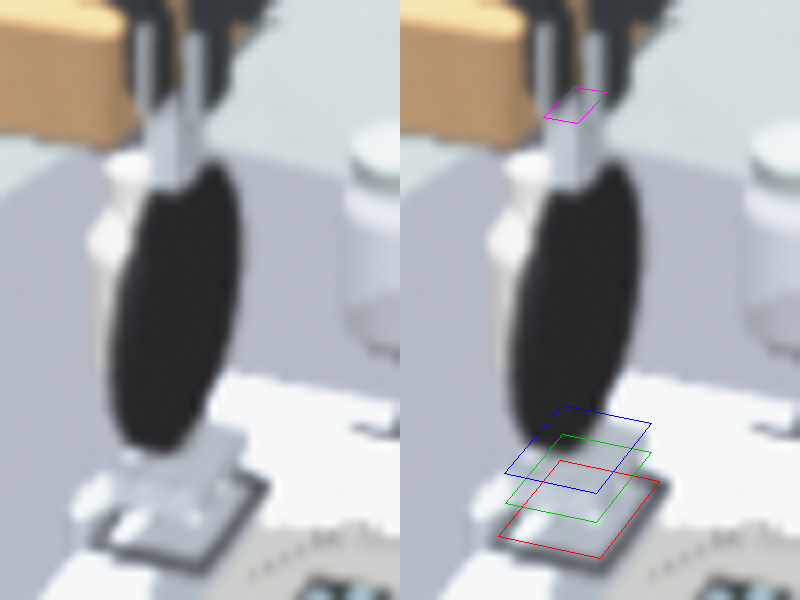

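```bash
python3 -m jog '[{"ax":0,"ay":0,"az":0,"dx":0,"dy":0,"dz":0.5,"grip":0.05},{"ax":0,"ay":0,"az":0,"dx":0,"dy":0,"dz":0.9,"grip":0.05},{"ax":0,"ay":0,"az":0,"dx":0,"dy":0,"dz":0.9,"grip":0.05},{"ax":0,"ay":0,"az":0,"dx":0,"dy":0,"dz":0.9,"grip":0.05}]'
python3 - <<'E'
from ov import *
f=(543,-65.8);y=.142;g=manip.sense()["ee_pos"]
zb=g[2]-149.9
S=lambda P:((proj(vision.read_camera("side"),P)-[318,168]+.5)*14).round(0).tolist()
print("outer pocket",S(rect(f,y,25.5,35.5,95)));print("foot bot",S(rect(g[:2],y,20,30,zb)));print("foot top",S(rect(g[:2],y,20,30,zb+14)))
s=vision.read_camera("side");im=s["image"][168:196,318:350,::-1]
k=14;M=np.float32([[k,0,0],[0,k,0]])
a=cv2.resize(im,None,fx=k,fy=k,interpolation=cv2.INTER_LANCZOS4)
a=cv2.convertScaleAbs(a,alpha=1.9,beta=-230) if False else cv2.normalize(a,None,0,255,cv2.NORM_MINMAX)
a=(255*(a/255.)**2.2).astype(np.uint8)
for i in range(0,a.shape[1],56):cv2.putText(a,str(i),(i,8),0,.3,(0,0,255))
for i in range(0,a.shape[0],56):cv2.putText(a,str(i),(0,i+8),0,.3,(0,0,255))
cv2.imwrite("pics/z4.png",a)
E
```

```text
time: 6.9
ee_pos: [543.3, -66.8, 249.8]
tool_rot: [-3.142, -0.0, 1.713]
wrist_force: [-0.1, -1.4, -3.2]
opening: 11.2
grasp_force: 58.7
outer pocket [[44.0, 242.0], [162.0, 99.0], [358.0, 139.0], [246.0, 286.0]]
foot bot [[75.0, 215.0], [175.0, 94.0], [329.0, 125.0], [234.0, 249.0]]
foot top [[74.0, 164.0], [175.0, 44.0], [330.0, 75.0], [234.0, 197.0]]
```

View pics/z4.png

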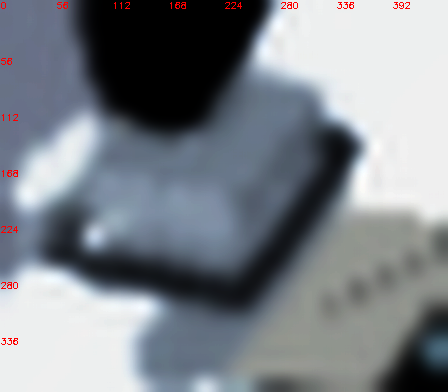

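```bash
cat > fit.py <<'E'
from h import *
from scipy.optimize import minimize
def fit(free=("y","z"),yaw=.142,g=None,zb=None,verbose=True):
    if g is None: g=manip.sense()["ee_pos"]; zb=g[2]-149.9
    s=vision.read_camera("side");im=s["image"].astype(float).max(2)
    c=np.array([g[0],g[1],zb+80]);uv=proj(s,c)[0]
    x0,y0=int(uv[0])-22,int(uv[1])-24;w,h=44,56
    I=np.clip((150-im[y0:y0+h,x0:x0+w])/(150-45),0,1)
    k=16;th=np.linspace(0,2*np.pi,120)
    ux=np.array([np.cos(yaw),np.sin(yaw),0]);uy=np.array([-ux[1],ux[0],0]);uz=np.array([0,0,1])
    q=proj(s,g[:2].tolist()+[zb+140])[0]; ymin=int(q[1]-y0)+4   # ignore rows near block/fingers
    W=np.zeros_like(I);W[ymin:]=1
    def ren(dx,dy,dz):
        C=c+dx*ux+dy*uy+dz*uz
        P=np.vstack([C+a*ux+60*np.outer(np.cos(th),uy)+60*np.outer(np.sin(th),uz) for a in(-5,5)])
        hull=cv2.convexHull(((proj(s,P)-[x0,y0]+.5)*k).astype(np.float32)).astype(np.int32)
        m=np.zeros((h*k,w*k),np.float32);cv2.fillPoly(m,[hull],1)
        return cv2.resize(cv2.GaussianBlur(m,(0,0),k*.5),(w,h),interpolation=cv2.INTER_AREA)
    f=lambda p:(W*(ren(0,p[0],p[1])-I)**2).sum()
    r=minimize(f,[0,0],method="Nelder-Mead",options=dict(initial_simplex=[[0,0],[4,0],[0,4]]))
    print("dy,dz",r.x.round(2),"cost",round(r.fun,2),"cost0",round(f([0,0]),2),"sum",I.sum(),ymin)
    return r.x
if __name__=="__main__": fit()
E
python3 fit.py
```

```text
dy,dz [-2.67  0.69] cost 28.02 cost0 31.57 sum 413.26666666666665 11
```

```bash
sed -i 's|(150-im\[y0:y0+h,x0:x0+w\])/(150-45)|(115-im[y0:y0+h,x0:x0+w])/(115-45)|' fit.py; sed -i 's|    return r.x|    if verbose: cv2.imwrite("pics/fit.png",cv2.resize(np.hstack([I*255*W,ren(0,*r.x)*255,255*W*abs(I-ren(0,*r.x)),im[y0:y0+h,x0:x0+w]]),None,fx=4.5,fy=4.5,interpolation=cv2.INTER_NEAREST))\n    return r.x|' fit.py; python3 fit.py
```

```text
dy,dz [-3.66  1.67] cost 38.27 cost0 44.5 sum 378.9 11[ WARN:0@2.223] global loadsave.cpp:1063 imwrite_ Unsupported depth image for selected encoder is fallbacked to CV_8U.
```

View pics/fit.png

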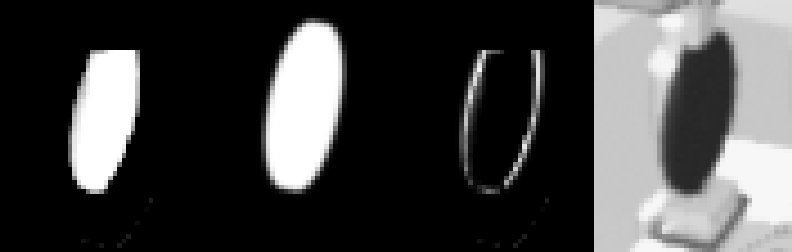

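```bash
sed -i 's|(115-im\[y0:y0+h,x0:x0+w\])/(115-45)|(165-im[y0:y0+h,x0:x0+w])/(165-45)|; s|    if verbose.*|    I[ymin+33:]=0|' fit.py; cat >> fit.py <<'E'
E
python3 - <<'E'
import re
t=open("fit.py").read()
t=t.replace("    f=lambda p:","    W[int(proj(s,[g[0],g[1],zb+14])[0][1]-y0):]=0\n    f=lambda p:").replace("    I[ymin+33:]=0\n","")
t=t.replace("def ren(dx,dy,dz):","def ren(dx,dy,dz,dyaw=0,r=60):\n        ux=np.array([np.cos(yaw+dyaw),np.sin(yaw+dyaw),0]);uy=np.array([-ux[1],ux[0],0])").replace("60*np.outer","r*np.outer")
t=t.replace('    return r.x','''    r4=minimize(lambda p:(W*(ren(0,p[0],p[1],p[2]/50,60+p[3])-I)**2).sum(),[0,0,0,0],method="Nelder-Mead",options=dict(initial_simplex=np.vstack([np.zeros(4),4*np.eye(4)]),maxiter=600))
    print("dy,dz,dyaw*50,dr",r4.x.round(2),round(r4.fun,2))
    return r.x''')
open("fit.py","w").write(t)
E
python3 fit.py
```

```text
dy,dz [-3.03  1.73] cost 18.88 cost0 20.91 sum 430.675 11
dy,dz,dyaw*50,dr [-0.6  -2.24  0.41 -5.55] 2.19
```

```bash
python3 go.py 543.5 -65.4 243.5 1.713; python3 -m jog '[{"ax":0,"ay":0,"az":0,"dx":0.12,"dy":0.04,"dz":0,"grip":0.05},{"ax":0,"ay":0,"az":0,"dx":0.12,"dy":0.04,"dz":0.3,"grip":0.05},{"ax":0,"ay":0,"az":0,"dx":0.12,"dy":0.04,"dz":0.5,"grip":0.05},{"ax":0,"ay":0,"az":0,"dx":0.12,"dy":0.04,"dz":0.6,"grip":0.05},{"ax":0,"ay":0,"az":0,"dx":0.12,"dy":0.04,"dz":0.6,"grip":0.05}]'
```

```text
t 7.25 pos [543.4 -66.8 250.1] rot [3.141 0.    1.713] q [-0.25  0.03  1.76  0.    1.35 -0.39] F [-0.9 -0.2 -3.1] open 11.4
d cm [0.13 0.03 0.66] a [ 0.  0. -0.]
time: 7.88
ee_pos: [543.4, -65.5, 243.7]
tool_rot: [-3.141, -0.0, 1.713]
wrist_force: [-0.5, 0.1, -2.9]
opening: 11.1
grasp_force: 58.7
```

```bash
python3 -m jog '[{"ax":0,"ay":0,"az":0,"dx":0,"dy":0,"dz":0.15,"grip":0.05},{"ax":0,"ay":0,"az":0,"dx":0,"dy":0,"dz":0.3,"grip":0.05},{"ax":0,"ay":0,"az":0,"dx":0,"dy":0,"dz":0.3,"grip":0.05}]'; python3 fit.py;  python3 -m jog '[{"ax":0,"ay":0,"az":0,"dx":0,"dy":0,"dz":0.1,"grip":0.05},{"ax":0,"ay":0,"az":0,"dx":0,"dy":0,"dz":0.1,"grip":0.05}]'; python3 -c "
from h import *
s=vision.read_camera('side');a=cv2.resize(s['image'][120:200,310:360,::-1],None,fx=7,fy=7,interpolation=cv2.INTER_CUBIC)
b=cv2.resize(s['image'][168:196,318:350,::-1],None,fx=14,fy=14,interpolation=cv2.INTER_CUBIC)
b=(255*(b/255.)**1.8).astype(np.uint8)
b=cv2.copyMakeBorder(b,0,168,0,0,cv2.BORDER_CONSTANT);cv2.imwrite('pics/z5.png',np.hstack([a,b])[:, :800])"
```

```text
time: 8.25
ee_pos: [543.9, -65.6, 241.5]
tool_rot: [3.141, 0.001, 1.713]
wrist_force: [0.0, 0.5, -1.1]
opening: 11.1
grasp_force: 59.0
dy,dz [-2.57  1.93] cost 21.24 cost0 23.17 sum 427.15 11
dy,dz,dyaw*50,dr [-0.44 -1.88  0.72 -4.99] 3.11
time: 8.55
ee_pos: [544.3, -65.8, 241.3]
tool_rot: [3.139, 0.001, 1.713]
wrist_force: [0.0, 0.3, 3.9]
opening: 11.3
grasp_force: 59.7
```

View pics/z5.png

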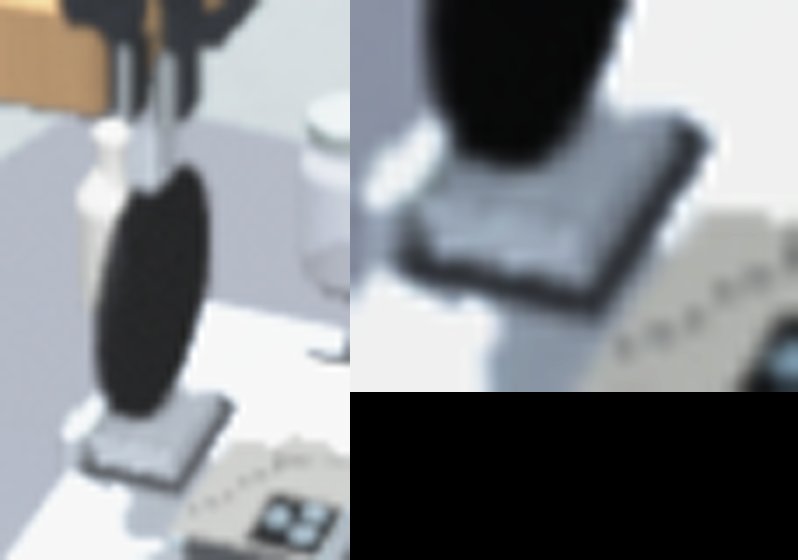

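The foot sits inside the wall outline on both near sides, crop px (405,260)-(590,300)-(700,145), and the contact force says it is on the floor. Releasing.

```bash
python3 -m jog '[{"ax":0,"ay":0,"az":0,"dx":0,"dy":0,"dz":0,"grip":0.25},{"ax":0,"ay":0,"az":0,"dx":0,"dy":0,"dz":0,"grip":0.5},{"ax":0,"ay":0,"az":0,"dx":0,"dy":0,"dz":0,"grip":0.7},{"ax":0,"ay":0,"az":0,"dx":0,"dy":0,"dz":0,"grip":0.7},{"ax":0,"ay":0,"az":0,"dx":0,"dy":0,"dz":-1,"grip":0.7},{"ax":0,"ay":0,"az":0,"dx":0,"dy":0,"dz":-4,"grip":0.7},{"ax":0,"ay":0,"az":0,"dx":0,"dy":0,"dz":-8,"grip":0.7},{"ax":0,"ay":0,"az":0,"dx":0,"dy":0,"dz":-8,"grip":0.7}]'; python3 -c "
from h import *
s=vision.read_camera('side');a=cv2.resize(s['image'][110:200,300:370,::-1],None,fx=6,fy=6,interpolation=cv2.INTER_CUBIC)
b=cv2.resize(s['image'][168:196,322:349,::-1],None,fx=14,fy=14,interpolation=cv2.INTER_CUBIC)
b=(255*(b/255.)**1.8).astype(np.uint8)
b=cv2.copyMakeBorder(b,0,148,0,0,cv2.BORDER_CONSTANT);cv2.imwrite('pics/z6.png',np.hstack([a,b])[:, :800])"
```

```text
time: 9.6
ee_pos: [546.1, -66.1, 325.6]
tool_rot: [3.132, 0.004, 1.713]
wrist_force: [0.2, -0.4, -0.1]
opening: 59.6
grasp_force: 0.0
```

View pics/z6.png

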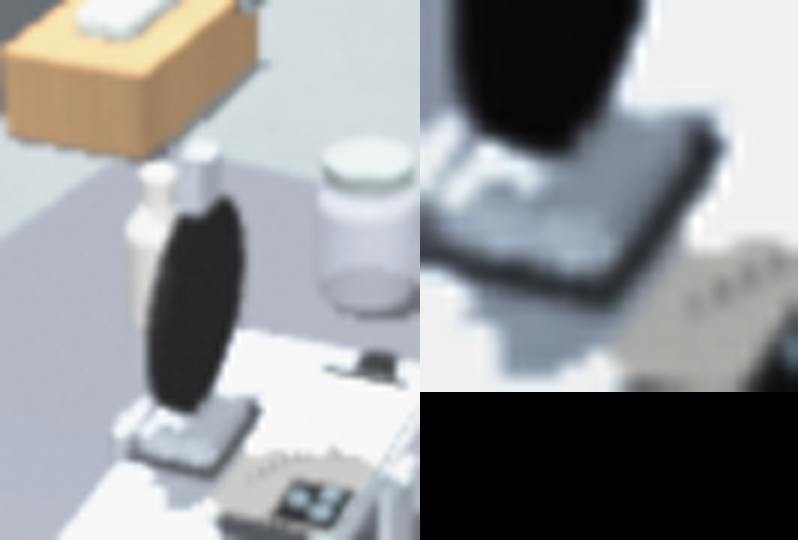

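The gauge stands in the pocket, foot at crop px (560,200), leaning with the plate. Both cameras see only its back, so the mark is still unknown. I'll lift the gauge again, turn its face to the side camera, measure the mark in code, and put it back.

```bash
python3 -m jog '[{"ax":0,"ay":0,"az":0,"dx":0,"dy":0,"dz":0,"grip":0.7},{"ax":0,"ay":0,"az":0,"dx":0,"dy":0,"dz":4,"grip":0.7},{"ax":0,"ay":0,"az":0,"dx":0,"dy":0,"dz":7,"grip":0.7},{"ax":0,"ay":0,"az":0,"dx":0,"dy":0,"dz":7.9,"grip":0.7},{"ax":0,"ay":0,"az":0,"dx":0,"dy":0,"dz":7.9,"grip":0.4},{"ax":0,"ay":0,"az":0,"dx":0,"dy":0,"dz":7.9,"grip":0.05},{"ax":0,"ay":0,"az":0,"dx":0,"dy":0,"dz":7.9,"grip":0.05},{"ax":0,"ay":0,"az":0,"dx":0,"dy":0,"dz":7.9,"grip":0.05}]'; python3 -m jog '[{"ax":0,"ay":0,"az":0,"dx":0,"dy":0,"dz":0,"grip":0.05},{"ax":0,"ay":0,"az":0,"dx":0,"dy":0,"dz":0,"grip":0.05},{"ax":0,"ay":0,"az":0,"dx":0,"dy":0,"dz":-1,"grip":0.05},{"ax":0,"ay":0,"az":0,"dx":0,"dy":0,"dz":-3,"grip":0.05},{"ax":0,"ay":0,"az":0,"dx":0,"dy":0,"dz":-6,"grip":0.05},{"ax":0,"ay":0,"az":0,"dx":0,"dy":0,"dz":-9,"grip":0.05},{"ax":0,"ay":0,"az":0,"dx":0,"dy":0,"dz":-9,"grip":0.05}]'; python3 go.py 450 250 330 2.9
```

```text
time: 10.65
ee_pos: [544.6, -65.8, 242.8]
tool_rot: [3.139, 0.001, 1.713]
wrist_force: [-0.6, 0.5, 3.1]
opening: 10.6
grasp_force: 58.7
time: 11.52
ee_pos: [545.3, -65.9, 334.8]
tool_rot: [3.135, 0.003, 1.713]
wrist_force: [0.7, 0.6, -3.4]
opening: 10.4
grasp_force: 58.7
t 11.53 pos [545.3 -65.9 334.8] rot [3.135e+00 3.000e-03 1.713e+00] q [-0.25 -0.02  1.66  0.    1.5  -0.39] F [ 0.7  0.6 -3.4] open 10.4
d cm [32.62 -4.97  0.36] a [ 0.004  0.006 -1.187]
```

```bash
python3 -m jog '[{"ax":0,"ay":0,"az":-0.15,"dx":4,"dy":-0.6,"dz":0,"grip":0.05},{"ax":0,"ay":0,"az":-0.3,"dx":8.5,"dy":-1.2,"dz":0,"grip":0.05},{"ax":0,"ay":0,"az":-0.45,"dx":13,"dy":-1.9,"dz":0,"grip":0.05},{"ax":0,"ay":0,"az":-0.6,"dx":17.5,"dy":-2.5,"dz":0,"grip":0.05},{"ax":0,"ay":0,"az":-0.75,"dx":22,"dy":-3.2,"dz":0,"grip":0.05},{"ax":0,"ay":0,"az":-0.9,"dx":26.5,"dy":-3.9,"dz":0,"grip":0.05},{"ax":0,"ay":0,"az":-1.05,"dx":30,"dy":-4.5,"dz":0,"grip":0.05},{"ax":0,"ay":0,"az":-1.2,"dx":32.6,"dy":-5,"dz":0,"grip":0.05}]'>/dev/null;python3 -m jog '[{"ax":0,"ay":0,"az":-0.15,"dx":0,"dy":0,"dz":0,"grip":0.05},{"ax":0,"ay":0,"az":-0.3,"dx":0,"dy":0,"dz":0,"grip":0.05},{"ax":0,"ay":0,"az":-0.45,"dx":0,"dy":0,"dz":0,"grip":0.05},{"ax":0,"ay":0,"az":-0.6,"dx":0,"dy":0,"dz":0,"grip":0.05},{"ax":0,"ay":0,"az":-0.75,"dx":0,"dy":0,"dz":0,"grip":0.05},{"ax":0,"ay":0,"az":-0.9,"dx":0,"dy":0,"dz":0,"grip":0.05},{"ax":0,"ay":0,"az":-0.9,"dx":0,"dy":0,"dz":0,"grip":0.05},{"ax":0,"ay":0,"az":-0.9,"dx":0,"dy":0,"dz":0,"grip":0.05}]'; python3 -m jog '[{"ax":0,"ay":0,"az":0,"dx":0,"dy":0,"dz":0,"grip":0.05},{"ax":0,"ay":0,"az":0,"dx":0,"dy":0,"dz":0,"grip":0.05},{"ax":0,"ay":0,"az":0,"dx":0,"dy":0,"dz":0,"grip":0.05},{"ax":0,"ay":0,"az":0,"dx":0,"dy":0,"dz":0,"grip":0.05}]'>/dev/null
cat > face.py <<'E'
from h import *
from scipy.spatial.transform import Rotation as R
st=manip.sense();T=R.from_euler("xyz",st["tool_rot"]).as_matrix();g=st["ee_pos"]
gx=T[:,1];gz=-T[:,2];gy=np.cross(gz,gx)
c=g-gz*149.9+80*gz+8.5*gx
ims=[]
for _ in range(4):
    s=vision.read_camera("side");ims.append(s["image"].astype(float))
im=np.mean(ims,0);np.save("face.npy",im)
print(g.round(1),st["tool_rot"].round(3),"c",c.round(1),proj(s,c))
# rectified face: 1mm/px, looking at the face: right = +gauge y, up = gauge z
n=70;u,v=np.meshgrid(np.arange(-n,n+1),np.arange(n,-n-1,-1))
P=c+u[...,None]*gy+v[...,None]*gz;q=proj(s,P.reshape(-1,3)).astype(np.float32).reshape(2*n+1,2*n+1,2)
F=cv2.remap(im.astype(np.float32),q[...,0],q[...,1],cv2.INTER_CUBIC);np.save("F.npy",F)
G=F.mean(2)
ch=" .:-=+*#%@"[::-1]
for r in range(0,141,4): print("".join(ch[min(9,max(0,int(G[r,k]/25.6)))] for k in range(0,141,2)))
E
python3 face.py
```

```text
time: 13.52
ee_pos: [447.4, 250.0, 329.9]
tool_rot: [3.141, -0.002, -2.473]
wrist_force: [-0.6, -0.2, -3.9]
opening: 10.8
grasp_force: 58.9
[447.9 250.1 331. ] [-3.142  0.    -2.471] c [442.6 256.8 261.1] [[298.75483789 193.56162765]]
...:::::::::::::::::::::--::::::::::::::::::::::::::::::::::::::::---==
::::::::::::::::::::::::-::::::::::::::::-----:::::::::::::::::::::::--
:::::::::::::::::::----=+-::::::::::::::-*#**+==--:::::::::::::::::::::
::::::::::::::::::-=+**##+=-----::::----=**#####*==--::::::::::::::::::
::::::::::::::--=+**#***+=-::::::.......:::--=+*###*+=--:::::::::::::::
::::::::::::--=+*##*+:.::....................:---=+###*=--:::::::::::::
:::::::::::-=+##*=:::.........................::..:-=*##*=-:::::::::::-
::::::::::-+*#*=:....................................:-+##+=-:::. .::-=
::::::::-=+#*=:........................................:=*#*-..   .:-=+
:::::::-=*#+-...........................................:-+*=.   .-=+=:
::::::--+*=:............................................:--=*+:.:-=+=. 
::::::-+*+:.............................................:..:-++==+=.   
:
[... 1026 characters left out ...]
..............:==-:..................:==-::..       
:::::::::::--=-:.................:-=-................::-+++===--:::..  
:::::::::::::-==-::..............:-=-..............:-==++=======++++--:
:::::::::::::::--=--:::-:...::...:-=-...........:---=++++======+*****++
:::::::::::::::::--=-=--::--==-:..:::......::::--=---=+++++++++********
....::::::::::::::::--:..-+++++-::::::::::--=-----::---==++++**********
..  .:::::::::::::::::.  :=++++=-::::::::::--::::::--::-----=+++*******
:::::::::::::::::::::::..:--===-::::::::::::::::::::::::::::--=+++++***
::::::::::::::::::::::::::::::-::::::::::::::::::::::::::::--=+++++++++
:::::::::::::::::::::::::::::::::::::::::::::::::::::::::--=+++++++++++
```

```bash
python3 - <<'E'
import numpy as np
from scipy.ndimage import map_coordinates as mc
F=np.load("F.npy")
a=np.radians(np.arange(-6,40,2))
G=F.mean(2)
print("deg",*range(-6,40,2))
for r in range(36,64,2):
    print(r,*mc(G,[70+r*np.cos(a),70-r*np.sin(a)],order=1).astype(int))
for cu in (-1.5,0,1.5):
    A=np.radians(np.arange(3,32,.5));rr=np.arange(46,58,1.)[:,None]
    m=mc(G,[70+rr*np.cos(A),70+cu-rr*np.sin(A)],order=1).mean(0)
    b=np.linspace(m[:6].mean(),m[-6:].mean(),len(m));w=np.clip(b-m-8,0,None);print(cu,"mark deg",np.degrees((w*A).sum()/w.sum()))
E
```

```text
deg -6 -4 -2 0 2 4 6 8 10 12 14 16 18 20 22 24 26 28 30 32 34 36 38
36 200 178 156 140 144 165 192 206 211 214 213 213 213 213 213 213 213 213 213 213 213 213 213
38 204 183 159 143 147 170 199 209 212 213 213 213 213 213 213 213 213 213 213 213 213 213 213
40 205 185 159 142 149 175 203 211 213 213 213 213 213 213 213 213 213 213 213 213 213 213 213
42 206 188 159 140 149 177 205 212 213 213 213 213 213 213 213 213 213 212 212 213 213 212 212
44 208 192 159 137 147 178 206 212 213 213 213 213 213 213 212 213 212 212 212 212 212 212 212
46 209 196 165 145 156 184 209 212 212 210 209 210 212 213 213 212 212 211 212 213 212 212 212
48 210 202 179 164 172 193 211 211 209 202 195 198 206 212 213 211 208 206 207 211 212 212 212
50 212 208 197 189 193 204 212 208 197 179 167 174 191 206 211 208 199 192 201 211 212 212 212
52 212 209 205 201 202 205 204 193 173 148 138 148 169 190 200 200 184 178 197 209 210 211 212
54 201 199 198 197 195 194 187 170 145 125 117 125 141 163 187 192 172 164 182 198 201 197 199
56 190 190 190 188 184 182 171 148 122 112 108 110 122 146 178 192 175 157 162 171 171 170 169
58 189 190 188 183 180 179 167 141 115 111 110 109 128 166 202 214 189 157 156 152 149 150 150
60 194 196 194 191 189 189 178 149 117 112 113 115 150 204 237 232 194 167 163 160 157 159 160
62 198 199 197 194 194 195 187 160 133 132 131 134 179 228 250 233 196 181 176 175 176 176 176
-1.5 mark deg 13.345866250522388
0 mark deg 14.281581625957328
1.5 mark deg 15.688501882791579
```

The face is now in view. In the rectified face the pointer hangs at about 0.3° and the mark sits about 14° round on the -y side. Going back to the pocket.

```bash
python3 go.py 544.4 -65.8 330 1.713
```

```text
t 14.22 pos [447.9 250.1 330.9] rot [-3.142  0.    -2.47 ] q [ 0.37 -0.1   1.74  0.    1.5  -1.87] F [-0.2  0.1 -2.8] open 10.7
d cm [ 12.09 -30.74   0.09] a [0.  0.  2.1]
```

```bash
python3 -m jog '[{"ax":0,"ay":0,"az":0.16,"dx":1.2,"dy":-3,"dz":0,"grip":0.05},{"ax":0,"ay":0,"az":0.32,"dx":2.4,"dy":-6.1,"dz":0,"grip":0.05},{"ax":0,"ay":0,"az":0.48,"dx":3.8,"dy":-9.7,"dz":0,"grip":0.05},{"ax":0,"ay":0,"az":0.64,"dx":5.2,"dy":-13.2,"dz":0,"grip":0.05},{"ax":0,"ay":0,"az":0.8,"dx":6.8,"dy":-17.3,"dz":0,"grip":0.05},{"ax":0,"ay":0,"az":0.96,"dx":8.5,"dy":-21.6,"dz":0,"grip":0.05},{"ax":0,"ay":0,"az":1.12,"dx":10,"dy":-25.4,"dz":0,"grip":0.05},{"ax":0,"ay":0,"az":1.28,"dx":11.2,"dy":-28.5,"dz":0,"grip":0.05}]'>/dev/null; python3 go.py 544.4 -65.8 280 1.713
```

```text
t 15.22 pos [537.8 -44.5 330.9] rot [-3.141  0.     2.526] q [-0.21 -0.04  1.68 -0.    1.5  -1.17] F [ 1.3  0.4 -3.1] open 10.9
d cm [-1.77 -1.36  5.09] a [0.    0.    0.813]
```

```bash
python3 -m jog '[{"ax":0,"ay":0,"az":0.16,"dx":-0.6,"dy":-0.4,"dz":0,"grip":0.05},{"ax":0,"ay":0,"az":0.32,"dx":-1,"dy":-0.8,"dz":0,"grip":0.05},{"ax":0,"ay":0,"az":0.48,"dx":-1.4,"dy":-1.1,"dz":1,"grip":0.05},{"ax":0,"ay":0,"az":0.64,"dx":-1.77,"dy":-1.36,"dz":3,"grip":0.05},{"ax":0,"ay":0,"az":0.81,"dx":-1.77,"dy":-1.36,"dz":5,"grip":0.05},{"ax":0,"ay":0,"az":0.82,"dx":-1.77,"dy":-1.36,"dz":6,"grip":0.05},{"ax":0,"ay":0,"az":0.82,"dx":-1.77,"dy":-1.36,"dz":6,"grip":0.05},{"ax":0,"ay":0,"az":0.82,"dx":-1.77,"dy":-1.36,"dz":6,"grip":0.05}]'>/dev/null; python3 go.py 544.2 -65.8 252 1.713
```

```text
t 16.23 pos [544.8 -64.  272. ] rot [3.140e+00 1.000e-03 1.714e+00] q [-0.24  0.01  1.74  0.    1.39 -0.39] F [-0.7 -0.7 -2.5] open 10.7
d cm [-0.16 -0.09  2.  ] a [0.002 0.001 0.001]
```

```bash
python3 -m jog '[{"ax":0,"ay":0,"az":0,"dx":-0.16,"dy":-0.08,"dz":1,"grip":0.05},{"ax":0,"ay":0,"az":0,"dx":-0.16,"dy":-0.08,"dz":2,"grip":0.05},{"ax":0,"ay":0,"az":0,"dx":-0.16,"dy":-0.08,"dz":2,"grip":0.05},{"ax":0,"ay":0,"az":0,"dx":-0.16,"dy":-0.08,"dz":2,"grip":0.05},{"ax":0,"ay":0,"az":0,"dx":-0.16,"dy":-0.08,"dz":2,"grip":0.05}]'>/dev/null; python3 go.py 544.2 -65.8 242.5 1.713
```

```text
t 16.85 pos [543.9 -65.7 251.3] rot [3.141 0.    1.713] q [-0.25  0.03  1.76 -0.    1.35 -0.39] F [-0.9  0.3 -3.8] open 10.9
d cm [-0.01  0.03  0.88] a [ 0.001  0.    -0.   ]
```

```bash
python3 -m jog '[{"ax":0,"ay":0,"az":0,"dx":0,"dy":0.03,"dz":0.4,"grip":0.05},{"ax":0,"ay":0,"az":0,"dx":0,"dy":0.03,"dz":0.6,"grip":0.05},{"ax":0,"ay":0,"az":0,"dx":0,"dy":0.03,"dz":0.8,"grip":0.05},{"ax":0,"ay":0,"az":0,"dx":0,"dy":0.03,"dz":0.95,"grip":0.05},{"ax":0,"ay":0,"az":0,"dx":0,"dy":0.03,"dz":0.95,"grip":0.05},{"ax":0,"ay":0,"az":0,"dx":0,"dy":0.03,"dz":0.95,"grip":0.05}]'; python3 fit.py
```

```text
time: 17.6
ee_pos: [544.7, -65.9, 242.9]
tool_rot: [3.139, 0.001, 1.713]
wrist_force: [-0.6, -0.0, 4.8]
opening: 10.9
grasp_force: 60.2
dy,dz [-10.15  -1.6 ] cost 11.94 cost0 35.06 sum 437.0 11
dy,dz,dyaw*50,dr [-7.63 -4.7   0.37 -4.42] 0.91
```

```bash
cat > back.py <<'E'
from h import *
def back(g=None,yaw=.142,off=-5,zb=None):
    if g is None: g=manip.sense()["ee_pos"];zb=g[2]-149.9
    s=vision.read_camera("side");gx=np.array([np.cos(yaw),np.sin(yaw),0]);gy=np.array([-gx[1],gx[0],0])
    z,y=np.meshgrid(np.arange(170,-24,-5),np.arange(80,-82,-2),indexing="ij")
    P=np.array([g[0],g[1],zb])+off*gx+y[...,None]*gy+z[...,None]*[0,0,1]
    q=proj(s,P.reshape(-1,3)).astype(np.float32).reshape(z.shape+(2,))
    G=cv2.remap(s["image"].astype(np.float32).max(2),q[...,0],q[...,1],cv2.INTER_LINEAR)
    ch="@%#*+=-:. "
    for r in range(len(G)): print("%4d "%z[r,0]+"".join(ch[min(9,int(v/25.6))] for v in G[r]))
back()
E
python3 back.py
```

```text
170     ........................::::::---------===+++***#####**++=--::......:::::----
 165          ...........::::::........::-------===+++***#####**++=--::...............
 160               ......:::::::..........:::----===++****##****++=--::...............
 155 .               .....::::::.............:::-----===++++++++==--:::...............
 150 :....             ...::::::.............:::::---------------::...................
 145 :........       ...::--======--::.......:::::------:::::::::::...................
 140 :..........::::::---=+++*######*+=--::.:::::--------:::::::::::::................
 135 :......::::--==++++***######%%%%%###*++====-=======----:::::::::::::::...........
 130 :......:---==++**#######%%%%%%%%%%%%%%%####***********++=--:::::::::::::::.......
 125 ::.::::--==++***####%%%%%%%%%%%%%%%%%%%%%%%%%%%%%%%%%%%###*+=-:::::::::::::::::..
 120 ::::---==++**######%%%%%%%%%%%%%%%%%%%%%%%%%%%%%%%%%%%%%%%%##*+=--:::::::::::::::
 115 ::::-==++***######%%%%%%%%%%%%%%%%%%%%%%%%%%%%%%%%%%%%%%%%%%%%##*+=-:::::::::::::
 110 :::--==+**########%%%%%%%%%%%%%%%%%%%%%%%%%%%%%%%%%%
[... 1590 characters left out ...]
     
  15      .:-==+==--:.........:::::::::::--------======-:..                           
  10          .:-==+==--:........:::::::::::::::-:--:--:::.                           
   5              .:-==+==--:.........::::::::::::::::::::::...                       
   0                  :-==++==-::.........::::::::::::::::::::::...                   
  -5                    ..-==++==-:::.........::::::::::::::::::::::....              
 -10                  .....::--=+++==-:...........:::::::::::::::::::::::....         
 -15                 .......:::::-==+++=-::........:::::::::::::::::::::::::::::..    
 -20                   ...::::::::::--==++==--::...:::::::::::::::::::::::::::----:..
```

```bash
python3 -m jog '[{"ax":0,"ay":0,"az":0,"dx":0,"dy":0,"dz":0,"grip":0.25},{"ax":0,"ay":0,"az":0,"dx":0,"dy":0,"dz":0,"grip":0.5},{"ax":0,"ay":0,"az":0,"dx":0,"dy":0,"dz":0,"grip":0.7},{"ax":0,"ay":0,"az":0,"dx":0,"dy":0,"dz":0,"grip":0.7},{"ax":0,"ay":0,"az":0,"dx":0,"dy":0,"dz":-3,"grip":0.7},{"ax":0,"ay":0,"az":0,"dx":0,"dy":0,"dz":-8,"grip":0.7},{"ax":0,"ay":0,"az":0,"dx":0,"dy":0,"dz":-8,"grip":0.7}]'; python3 - <<'E'
from fit import fit
import numpy as np
fit(g=np.array([543.2,-66.3,0]),zb=89)
E
python3 -m jog '[{"ax":0,"ay":0,"az":0,"dx":-6,"dy":-3,"dz":0,"grip":0.7},{"ax":0,"ay":0,"az":0,"dx":-12,"dy":-6,"dz":0,"grip":0.7},{"ax":0,"ay":0,"az":0,"dx":-18,"dy":-6,"dz":0,"grip":0.4},{"ax":0,"ay":0,"az":0,"dx":-24,"dy":-6,"dz":0,"grip":0.2},{"ax":0,"ay":0,"az":0,"dx":-24,"dy":-6,"dz":0,"grip":0},{"ax":0,"ay":0,"az":0,"dx":-24,"dy":-6,"dz":0,"grip":0}]'
cat > tp.py <<'E'
from h import *
t=vision.read_camera("top");np.save("top1.npy",t["image"])
G=t["image"].astype(int).max(2)[150:212,325:405]
ch="@%#*+=-:. "
for r in range(0,G.shape[0]): print("%3d "%(150+r)+"".join(ch[min(9,int(v/25.6))] for v in G[r]))
E
python3 tp.py
```

```text
time: 18.58
ee_pos: [546.7, -66.3, 327.2]
tool_rot: [3.132, 0.004, 1.713]
wrist_force: [0.3, 0.6, 1.1]
opening: 59.8
grasp_force: 0.0
dy,dz [-7.67  3.12] cost 15.9 cost0 29.34 sum 429.5916666666667 11
dy,dz,dyaw*50,dr [-5.15 -1.26  0.25 -5.13] 2.65
time: 19.38
ee_pos: [517.8, -311.2, 319.4]
tool_rot: [-3.139, -0.003, 1.712]
wrist_force: [-1.3, 0.6, -0.3]
opening: 0.1
grasp_force: 0.0
150 ================================================================================
151 ================================================================================
152 ================================================================================
153 ================================================================================
154 ================================================================================
155 ================================================================================
156 ================================================================================
157 ================================================================================
158 =============================
[... 3856 characters left out ...]
-=--::---====--=-===
204 =====**=::::::::::++--+*+=+**++**=:::::::::::::::-----:::--=+**+===++**+========
205 =====**+-:::::::::==-:=*****#****=:::::----==-::--=++++==++**##******#*+========
206 =====*#+-:::::::::::::=***+++===+==--::--=++++===+*#######**##########*+=======+
207 ====+*#*=::::::::::::--====----=++**+===++======--*%%%%%##############*=======**
208 =====*#*=::::::::::::--=++++===+*####+----:::--::-*##%%############****+=====+*#
209 =====*#*=::::--=======+**########%%##=::::::---==+#%%%%###*********+++=======*##
210 =====*#**====++********##%#%#%%%#%%##*=======+**########*++++===++==========+*##
211 =====+*##******############%%#%%%#%###**#*****##**++++++===================+**##
```

```bash
python3 - <<'E'
from h import *
t=vision.read_camera("top")
a=np.array([np.cos(.142),np.sin(.142),0]);b=np.array([-a[1],a[0],0]);th=np.linspace(0,2*np.pi,80)
S=np.array([543.2,-66.3,0])
def pred(dx,dy,roll,pitch):
    # seated gauge: base at z=89; roll about x (lean +y), pitch lean +x
    from scipy.spatial.transform import Rotation as R
    Q=np.c_[a,b,[0,0,1]]@R.from_euler("xy",[-roll,pitch]).as_matrix()
    o=S+dx*a+dy*b+[0,0,89]
    return lambda L:proj(t,o+np.atleast_2d(L)@Q.T)
G=t["image"].astype(float).max(2)[155:185,340:395];D=np.clip((110-G)/70,0,1)
# restrict to the very dark disc
best=[]
from scipy.optimize import minimize
k=12
L=np.array([[x,60*np.cos(q),80+60*np.sin(q)] for x in(-5,5) for q in th])
Bk=np.array([[x,y,z] for x in(-7,7) for y in(-15,15) for z in(138,166)])
def cost(p,roll=np.radians(2)):
    f=pred(p[0],p[1],p[2]/50,p[3]/50)
    def mask(L):
        m=np.zeros((30*k,55*k),np.float32);h=cv2.convexHull(((f(L)-[340,155]+.5)*k).astype(np.float32)).astype(np.int32);cv2.fillPoly(m,[h],1)
        return cv2.resize(cv2.GaussianBlur(m,(0,0),k*.5),(55,30),interpolation=cv2.INTER_AREA)
    m=np.clip(mask(L)-mask(Bk),0,1);return ((m-D)**2).sum()
for p0 in ([0,0,0,0],[3,0,2,1],[-3,-2,2,-1]):
    r=minimize(cost,p0,method="Nelder-Mead",options=dict(initial_simplex=np.vstack([p0,np.array(p0)+3*np.eye(4)]),maxiter=800));print(r.x.round(2),round(r.fun,2),"roll,pitch deg",np.degrees(r.x[2:]/50).round(1))
r=minimize(lambda p:cost([p[0],p[1],np.radians(2)*50,0]),[0,0],method="Nelder-Mead",options=dict(initial_simplex=[[0,0],[3,0],[0,3]]));print("flat roll2:",r.x,r.fun)
E
```

```text
[ 1.67  3.1  -3.02 -1.15] 27.09 roll,pitch deg [-3.5 -1.3]
[ 1.58  6.54 -4.35 -1.18] 26.65 roll,pitch deg [-5.  -1.4]
[ 1.78 -0.19 -1.97 -1.32] 28.51 roll,pitch deg [-2.3 -1.5]
flat roll2: [-0.17289665 -7.41369227] 40.34315119919123
```

```bash
python3 -m jog '[{"ax":0,"ay":0,"az":0,"dx":5,"dy":0,"dz":0,"grip":0.4},{"ax":0,"ay":0,"az":0,"dx":11,"dy":1,"dz":0,"grip":0.7},{"ax":0,"ay":0,"az":0,"dx":17,"dy":3,"dz":0,"grip":0.7},{"ax":0,"ay":0,"az":0,"dx":22,"dy":5,"dz":0,"grip":0.7},{"ax":0,"ay":0,"az":0,"dx":24,"dy":6,"dz":0,"grip":0.7},{"ax":0,"ay":0,"az":0,"dx":24,"dy":6,"dz":0,"grip":0.7},{"ax":0,"ay":0,"az":0,"dx":24,"dy":6,"dz":3,"grip":0.7},{"ax":0,"ay":0,"az":0,"dx":24,"dy":6,"dz":7,"grip":0.7}]'>/dev/null; python3 -m jog '[{"ax":0,"ay":0,"az":0,"dx":0,"dy":0,"dz":0.9,"grip":0.7},{"ax":0,"ay":0,"az":0,"dx":0,"dy":0,"dz":0.9,"grip":0.4},{"ax":0,"ay":0,"az":0,"dx":0,"dy":0,"dz":0.9,"grip":0.05},{"ax":0,"ay":0,"az":0,"dx":0,"dy":0,"dz":0.9,"grip":0.05},{"ax":0,"ay":0,"az":0,"dx":0,"dy":0,"dz":0.9,"grip":0.05},{"ax":0,"ay":0,"az":0,"dx":0,"dy":0,"dz":0.9,"grip":0.05}]'; python3 fit.py
```

```text
time: 21.22
ee_pos: [545.1, -66.0, 244.6]
tool_rot: [3.138, 0.001, 1.713]
wrist_force: [-1.2, 0.2, 6.5]
opening: 8.7
grasp_force: 59.3
dy,dz [-8.9  -4.46] cost 13.25 cost0 38.36 sum 437.8833333333333 11
dy,dz,dyaw*50,dr [-7.48 -6.34  0.79 -3.63] 1.03
```

```bash
python3 -m jog '[{"ax":0,"ay":0,"az":0,"dx":0,"dy":0,"dz":0,"grip":0.4},{"ax":0,"ay":0,"az":0,"dx":0,"dy":0,"dz":0,"grip":0.4},{"ax":0,"ay":0,"az":0,"dx":0,"dy":-0.05,"dz":-0.6,"grip":0.4},{"ax":0,"ay":0,"az":0,"dx":0,"dy":-0.05,"dz":-0.6,"grip":0.4}]'; python3 -m jog '[{"ax":0,"ay":0,"az":0,"dx":0,"dy":0,"dz":0,"grip":0.05},{"ax":0,"ay":0,"az":0,"dx":0,"dy":0,"dz":0,"grip":0.05},{"ax":0,"ay":0,"az":0,"dx":0,"dy":0,"dz":0,"grip":0.05},{"ax":0,"ay":0,"az":0,"dx":0,"dy":0,"dz":0,"grip":0.05}]'; python3 fit.py
```

```text
time: 21.78
ee_pos: [543.7, -65.8, 248.9]
tool_rot: [3.141, 0.0, 1.713]
wrist_force: [0.1, 0.4, 0.5]
opening: 34.3
grasp_force: 0.0
time: 22.28
ee_pos: [543.4, -65.7, 248.3]
tool_rot: [-3.141, -0.0, 1.713]
wrist_force: [-0.1, -0.5, 0.5]
opening: 4.3
grasp_force: 0.0
dy,dz [ -6.97 -13.21] cost 20.88 cost0 50.14 sum 432.6166666666667 11
dy,dz,dyaw*50,dr [-6.86 -9.88 -0.29 -6.29] 4.78
```

```bash
python3 - <<'E'
from h import *
s=vision.read_camera("side");G=s["image"].astype(int).max(2)[118:198,300:365]
ch="@%#*+=-:. "
for r in range(G.shape[0]): print("%3d "%(118+r)+"".join(ch[min(9,int(v/25.6))] for v in G[r]))
g=manip.sense()["ee_pos"];print(g,proj(s,[g,g-[0,0,8],[543.2,-66.3,255],[543.2,-66.3,229]]))
E
```

```text
118 :.                 -*##################+*####+:..................
119 -:....             .+##################*####*-...................
120 -::::::....         :+#####################*=:...................
121 -::::::::::::....   .=++*#################*=:....................
122 -::::::::::::::::::..--=+*###############*-:.....................
123 =::::::::::::::-:::::---==*#############*=.......................
124 =-:::::::::::::-:::::----=+#**########*+-........................
125 =-::::::::::::::-::::----=+*=+**++*##*=:.........................
126 =-:::::::::::::::::::-----+*==**==*##*-..........................
127 =-:::::::::::::::::::-----+*-=**-=*##+:..........................
128 =-:::::::::::::::::::-----+*-=**-=*##+:..........................
129 -::::::::::::::::::::-----+*-=**-=*##+:..........................
130 :::::::::::::::::::::-----+*-=**-=*##+:..........................
131 .:::::::::::::::::::::----+*-=**-=*##+:..........................
132 .:---::::::::::::::::-----+*-=**-=*#*=........................ ..
133 ..:-------::::::-::::-----=+-=**-=**+:........
[... 3957 characters left out ...]
:::.            ::::---:::....:...:-=+==--::::...:::
191 :::::::::::::::.            .:::::::::........:-==+**+-:---:.::::
192 ::::::::::::::.             .::::::::::......::=-:-+*=::-++:::::.
193 :::::::::::::.               ::::::::::......:-+-::=*=--=+-:::-:.
194 :::::::::::::.              .....::.:::::...:-+#+===---+*=:::-=:.
195 ::::::::::::.                    ...:---:::::=*####=:::+*-:::==:.
196 :::::::::::.                     ...-++===---=+**##+=-=*=:::-==:.
197 ::::::::::.                     .:::=+***+++===+===++**+-::-=++:.
[543.38646214 -65.68285563 248.33736937] [[331.53611265 138.75458473]
 [331.5548101  141.10613555]
 [331.6745805  136.72098756]
 [331.73338837 144.34610697]]
```

```bash
python3 - <<'E'
from h import *
s=vision.read_camera("side")
for z in (230,240,250,260): print(z,proj(s,[[551.9,286.4,z],[551.9-42*.99,286.4-8,z],[551.9+42*.99,286.4+8,z],[543.4,-65.7,z]]).round(1).tolist())
st=manip.sense();print(st["opening"],st["joints"].round(3),st["time"])
E
```

```text
230 [[257.0, 197.5], [272.1, 200.6], [242.4, 194.5], [331.6, 144.1]]
240 [[256.6, 194.2], [271.7, 197.3], [241.9, 191.2], [331.6, 141.2]]
250 [[256.1, 190.8], [271.3, 193.9], [241.3, 187.8], [331.5, 138.3]]
260 [[255.7, 187.4], [271.0, 190.5], [240.8, 184.5], [331.5, 135.3]]
4.442560486492738 [-0.249  0.028  1.766  0.     1.347 -0.391] 22.425
```

```bash
python3 -c "
from plant import manip; print(manip.tip_reach)"; python3 -m jog '[{"ax":0,"ay":0,"az":0,"dx":0,"dy":0,"dz":-1,"grip":0.5},{"ax":0,"ay":0,"az":0,"dx":0,"dy":0,"dz":-1,"grip":0.6},{"ax":0,"ay":0,"az":0,"dx":0,"dy":0,"dz":-1,"grip":0.6},{"ax":0,"ay":0,"az":0,"dx":0,"dy":0,"dz":0.8,"grip":0.6},{"ax":0,"ay":0,"az":0,"dx":0,"dy":0,"dz":1.8,"grip":0.6},{"ax":0,"ay":0,"az":0,"dx":0,"dy":0,"dz":1.8,"grip":0.6}]'; python3 -m jog '[{"ax":0,"ay":0,"az":0,"dx":0,"dy":0,"dz":0,"grip":0.3},{"ax":0,"ay":0,"az":0,"dx":0,"dy":0,"dz":0,"grip":0.05},{"ax":0,"ay":0,"az":0,"dx":0,"dy":0,"dz":0,"grip":0.05},{"ax":0,"ay":0,"az":0,"dx":0,"dy":0,"dz":0,"grip":0.05},{"ax":0,"ay":0,"az":0,"dx":0,"dy":0,"dz":0,"grip":0.05}]'; cat > sd.py <<'E'
from h import *
import sys
y0,y1,x0,x1=map(int,sys.argv[1:5])
s=vision.read_camera("side");G=s["image"].astype(int).max(2)[y0:y1,x0:x1]
ch="@%#*+=-:. "
for r in range(G.shape[0]): print("%3d "%(y0+r)+"".join(ch[min(9,int(v/25.6))] for v in G[r]))
E
python3 sd.py 120 192 315 355
```

```text
8.0
time: 23.18
ee_pos: [541.9, -65.3, 227.9]
tool_rot: [-3.137, -0.002, 1.713]
wrist_force: [1.4, 0.3, -0.6]
opening: 51.1
grasp_force: 0.0
time: 23.8
ee_pos: [543.7, -65.8, 231.1]
tool_rot: [3.141, 0.0, 1.713]
wrist_force: [-2.0, 0.1, 3.8]
opening: 12.2
grasp_force: 60.7
120 .=##############+*######*====+###*-.....
121 .=*#############=+######*==+*###*=......
122 :-+*############=+######*++*####+:......
123 :--+############=+######*++*###+-.......
124 ::-=*###########==*#####***###*=........
125 :::-+###########==*##########*+:........
126 :::-=+**#######*==*#########*+:.........
127 ::::--==+*######+=+#########+:..........
128 :::::----+######*=*########+-...........
129 ::::::---=*#**##*+*#####**+-............
130 ::::::---=+*=+##*++*###*-::.............
131 :::::::---+*-+##*+==*##*:...............
132 :::::::---+*-+##+=--+##+:...............
133 :-:::::---+*-+##+=--+##+:...............
134 ----::----+*-+##==--+##+:.............. 
135 ---------=+*-+*+-=--+##+:.............. 
136 ::::--====++-++=-=--+##+:.............. 
137 ....::---.:=-==::---+##+:...............
138 ..::::::.  .
[... 1713 characters left out ...]
%%%#+-.....::            
177 ::::::.   :=*#%%%#=-::::::==:           
178 :::::.    :.-+*#*+-:::::::=+-           
179 ::::.    .:.:-----:::::::-++.           
180 ::::.   .:::::::::::::::-=+-            
181 :::.    :::::::::::::::-=++:            
182 ::::  .::::..:::::::::--++-.          . 
183 ::::..:-:...........::-=+=....... ......
184 ::::..-=-:..........:-=++-........::::.:
185 ::::.:-+=-::........:-++-:......::---:::
186 ::::..-+++==---:....-++=::....::::::::::
187 :::.   .-===+++=----=+=-::..:::::::::...
188 ::.       . :=++++++++-::..:::::::.:....
189 :.           .--===++-::...::::.::::::::
190 :.            ::::---::.........:-=+==--
191 .            .:::::::::........:-==+**+-
```

```bash
python3 - <<'E'
from fit import fit
import numpy as np
fit(g=np.array([543.5,-65.8,0]),zb=89)
E
python3 -m jog '[{"ax":0,"ay":0,"az":0,"dx":0,"dy":0,"dz":-0.5,"grip":0.05},{"ax":0,"ay":0,"az":0,"dx":0,"dy":0,"dz":-1.5,"grip":0.05},{"ax":0,"ay":0,"az":0,"dx":0,"dy":0,"dz":-2,"grip":0.05},{"ax":0,"ay":0,"az":0,"dx":0,"dy":0,"dz":-2,"grip":0.05},{"ax":0,"ay":0,"az":0,"dx":0,"dy":0,"dz":-2,"grip":0.05}]';  python3 - <<'E'
from fit import fit
import numpy as np
fit(g=np.array([543.5,-65.8,0]),zb=109)
E
python3 sd.py 135 192 315 355
```

```text
dy,dz [-7.64  3.7 ] cost 11.68 cost0 25.12 sum 444.03333333333336 11
dy,dz,dyaw*50,dr [-4.88  0.07  0.34 -4.62] 1.54
time: 24.52
ee_pos: [543.2, -65.6, 250.1]
tool_rot: [-3.141, -0.0, 1.713]
wrist_force: [0.1, -0.2, -3.3]
opening: 12.4
grasp_force: 59.9
dy,dz [-8.1   1.58] cost 11.27 cost0 28.05 sum 451.64166666666665 11
dy,dz,dyaw*50,dr [-6.51 -1.2   0.65 -3.29] 1.8
135 ---------==+=-:..:----................. 
136 ::::--=====-::...:----:................ 
137 ....::---.   .....:--==-:...............
138 ..::::::.     ....--+*#*=::::..........:
139 .:::::::.     .::.-+*%%#+-:::::::......-
140 :::::::::.   .-===+#%%%%*-:::::::::::..:
141 :::::::::....-+####%%%%%#=::::::::::::..
142 :::::::::....=#%%%%%%%%%#+-:::::::::::. 
143 ::::::::....:+#%%%%%%%%%%*-:::::::::::. 
144 :::::::.....-*%%%%%%%%%%%*-:::::::::::. 
145 :::::::.   .=#%%%%%%%%%%%*-:::::::::::..
146 ::::::.    :+#%%%%%%%%%%%#-::::::::::::.
147 ::::::.    :*%%%%%%%%%%%%#-:::::::::::::
148 ::::::     -#%%%%%%%%%%%%#-:::::::::::::
149 ::::::.   .=#%%%%%%%%%%%%#-:::::::::::::
150 :::::::.  -*#%%%%%%%%%%%%#-:::::::::::::
151 ::::::
[... 1134 characters left out ...]
:::::::::-:.             
177 ::::::. .....:::::::::::-+==-           
178 :::::.   .........::::::-=+*=           
179 ::::.    ..........::::::-+*=           
180 ::::.   .::.........:::::=+=.           
181 :::.    :--.  ......::::-++:            
182 ::::  .:-=.   ...:..:::-=+-:            
183 ::::..:-=-   .:::::::::=+=::....   .....
184 ::::.:-==.  .:::::::::-++-::......::::::
185 ::::::-==..::::::::::-++-::.....::---:::
186 ::::..-======---::::-=+=::....::::::::::
187 :::.   .:=+++++===--=+=-::..::::::::.:..
188 ::.      :::--=+++++++-::.::::::::::....
189 :.            .--==++-::..:::::.::::::::
190 :.             :::---:::..:::...:-=+==--
191 .             .::::::::...:....:-==+**+-
```

```bash
python3 -m jog '[{"ax":0,"ay":0,"az":0,"dx":-0.2,"dy":0,"dz":0,"grip":0.05},{"ax":0,"ay":0,"az":0,"dx":-0.4,"dy":0,"dz":0.5,"grip":0.05},{"ax":0,"ay":0,"az":0,"dx":-0.4,"dy":0,"dz":1,"grip":0.05},{"ax":0,"ay":0,"az":0,"dx":-0.4,"dy":0,"dz":1.4,"grip":0.05},{"ax":0,"ay":0,"az":0,"dx":-0.4,"dy":0,"dz":1.4,"grip":0.05},{"ax":0,"ay":0,"az":0,"dx":-0.4,"dy":0,"dz":1.4,"grip":0.05}]';python3 -m jog '[{"ax":0,"ay":0,"az":0,"dx":0,"dy":0,"dz":0.2,"grip":0.05},{"ax":0,"ay":0,"az":0,"dx":0,"dy":0,"dz":0.4,"grip":0.05},{"ax":0,"ay":0,"az":0,"dx":0,"dy":0,"dz":0.4,"grip":0.05}]';python3 -m jog '[{"ax":0,"ay":0,"az":0,"dx":0,"dy":0,"dz":0.1,"grip":0.05},{"ax":0,"ay":0,"az":0,"dx":0,"dy":0,"dz":0.2,"grip":0.05},{"ax":0,"ay":0,"az":0,"dx":0,"dy":0,"dz":0.2,"grip":0.05}]'
```

```text
time: 25.38
ee_pos: [544.0, -69.6, 236.5]
tool_rot: [3.141, 0.0, 1.713]
wrist_force: [0.1, 0.9, -3.0]
opening: 12.5
grasp_force: 59.9
time: 25.75
ee_pos: [543.8, -69.6, 232.1]
tool_rot: [-3.141, -0.0, 1.713]
wrist_force: [0.7, -0.0, -2.2]
opening: 12.4
grasp_force: 59.9
time: 26.12
ee_pos: [544.1, -69.7, 230.6]
tool_rot: [3.141, 0.0, 1.713]
wrist_force: [-0.4, 0.1, -2.0]
opening: 12.5
grasp_force: 60.0
```

```bash
python3 -m jog '[{"ax":0,"ay":0,"az":0,"dx":0,"dy":0,"dz":0.2,"grip":0.05},{"ax":0,"ay":0,"az":0,"dx":0,"dy":0,"dz":0.2,"grip":0.05},{"ax":0,"ay":0,"az":0,"dx":0,"dy":0,"dz":0.2,"grip":0.05}]';python3 -m jog '[{"ax":0,"ay":0,"az":0,"dx":0,"dy":0,"dz":0.2,"grip":0.05},{"ax":0,"ay":0,"az":0,"dx":0,"dy":0,"dz":0.2,"grip":0.05}]'; python3 sd.py 168 192 315 355
```

```text
time: 26.5
ee_pos: [544.2, -69.7, 228.9]
tool_rot: [3.141, 0.0, 1.713]
wrist_force: [-1.4, 0.8, 1.5]
opening: 12.4
grasp_force: 60.4
time: 26.75
ee_pos: [544.8, -69.9, 228.4]
tool_rot: [3.14, 0.001, 1.713]
wrist_force: [-2.6, -0.0, 5.5]
opening: 12.0
grasp_force: 61.1
168 :::::::::=#%%%%%%%%%%%#=       .....::::
169 :::::::::=#%%%%%%%%%%%*:            ....
170 :::::::::=#%%%%%%%%%%%*.                
171 :::::::::=*%%%%%%%%%%#=                 
172 :::::::::=*%%%%%%%%%%*:                 
173 :::::::::-*#%%%%%%%%#=                 .
174 ::::::::::+#%%%%%%%%*:                  
175 ::::::::::=#%%%%%%%%*.                  
176 :::::::...-*%%%%%%#*=:.                 
177 ::::::.   :=*#%%%#+=-::::::::           
178 :::::.    :-:=*##*=-::::::-=-           
179 ::::.    .-:.:-----::::::-=+-           
180 ::::.   .--:::::::::::::-=+=.           
181 :::.    :-::::::::::::::-++-          . 
182 :::.  .:-::...:::::::::-=+=...      ... 
183 ::::..:=+:.........:::-=+=-..:....:::::.
184 ::::.:-++-::........:-=++-::::::::::::::
185 ::::..-=++=----::...-=++-:::::::::---:::
186 :::.    .-===++==---=++-::::::::::::::::
187 ::.         .-=+++++++=:::::-:::::::::::
188 :.           .--===++=::::::::::::---:::
189 .             :::----::::::::::::-+++==-
190              .:::::::::::::::::::---=*=-
191              ...:::::::::::::::-=-::=+=-
```

```bash
python3 -m jog '[{"ax":0,"ay":0,"az":0,"dx":0,"dy":0,"dz":-0.1,"grip":0.25},{"ax":0,"ay":0,"az":0,"dx":0,"dy":0,"dz":-0.1,"grip":0.5},{"ax":0,"ay":0,"az":0,"dx":0,"dy":0,"dz":-0.1,"grip":0.6},{"ax":0,"ay":0,"az":0,"dx":0,"dy":0,"dz":-0.1,"grip":0.6},{"ax":0,"ay":0,"az":0,"dx":0,"dy":0,"dz":-3,"grip":0.6},{"ax":0,"ay":0,"az":0,"dx":0,"dy":0,"dz":-9,"grip":0.6},{"ax":0,"ay":0,"az":0,"dx":0,"dy":0,"dz":-9,"grip":0.6}]'; python3 - <<'E'
from fit import fit
import numpy as np
fit(g=np.array([543.5,-65.8,0]),zb=89)
E
python3 sd.py 132 192 315 355
python3 -m jog '[{"ax":0,"ay":0,"az":0,"dx":-6,"dy":-3,"dz":0,"grip":0.6},{"ax":0,"ay":0,"az":0,"dx":-12,"dy":-6,"dz":0,"grip":0.5},{"ax":0,"ay":0,"az":0,"dx":-18,"dy":-6,"dz":0,"grip":0.4},{"ax":0,"ay":0,"az":0,"dx":-22,"dy":-6,"dz":0,"grip":0.2},{"ax":0,"ay":0,"az":0,"dx":-22,"dy":-6,"dz":0,"grip":0}]'; python3 tp.py | sed -n 10,36p
```

```text
time: 27.68
ee_pos: [547.4, -70.5, 323.2]
tool_rot: [3.13, 0.005, 1.713]
wrist_force: [0.7, 0.0, 0.0]
opening: 51.4
grasp_force: 0.0
dy,dz [-3.72 -1.13] cost 17.91 cost0 21.42 sum 428.39166666666665 11
dy,dz,dyaw*50,dr [-1.38 -3.93 -0.79 -6.97] 4.36
132 --:-::-------===:.......................
133 --:-::-----====:........................
134 ----------==+--:........................
135 ---------=++=-::....................... 
136 ::::--=====-:::::.:::.................. 
137 ...:::---.   .:::::::::::...............
138 ..::::::.     .::::::::::::::..........-
139 .:::::::.     .::::-:::::::::::::......-
140 :::::::::.  ..::::--:::::::::::::::::..:
141 :::::::::.....:..:--::::::::::::::::::..
142 :::::::::....:...:--::::::::::::::::::. 
143 ::::::::.....:...:-----:::::::::::::::. 
144 :::::::......:...:--=++=::::::::::::::. 
145 :::::::.   ......:-=*##*-:::::::::::::..
146 ::::::.     .....:=*#%%#=::::::::::::::.
147 ::::::.      ...:-+#%%%%+-::::::::::::::
148 ::::::       .-==+#%%%%%*-::::::::::::::
149 ::::::.      -*###%%%%%%#-::::::::::::::
150 :::::::.    .+#%%%%%%%%%#=::::::::::
[... 3581 characters left out ...]
:::::::::::::::=====
178 =+**+-:::::::::::::-===++++++**++++++++++++++++++***==::::::::::::::::::::-=====
179 ==*#+-::::::::::::==+++++++++**+++===+++***********=-::::::::::::::::::::::=====
180 ==*#*=::::::::::::=++++++++++**********######*+++=-::::::::::::::::::::::::-====
181 ==*#*=::::::::::::=++++++++++*#######****++++=--:::::::::::::::::::::::::::-====
182 ==*#*=::::::::::::-==++++++++****++++++=-----:::::::::::::::::::::::::::::::====
183 ==+**=::::::::::::::-========+++++++==-:::::::::::::::::::::::::::::::::::::====
184 ==*#*=::::::::::::::::---::--=++==----:::::::::::::::::::::::::---::::::::::====
185 ==*#*=:::::::::::::::::::::::----::::::::::::::::::::::::::::::-+=-:::::::::====
```

The gauge dropped about 3 mm and its lean reversed to match the plate, so the foot has come off the +y wall and is seated. In the face view it was leaning about 4° in the grip: the block sits 4.4 mm off over 60 mm. That puts the true mark near 18°. Next is the pad.

```bash
python3 go.py 485 -175 190 1.713
```

```text
t 28.45 pos [ 514.5 -296.5  313.4] rot [-3.138 -0.004  1.71 ] q [-0.64  0.09  1.58  0.    1.48 -0.78] F [0.7 0.7 1. ] open -0.0
d cm [12.39 -1.19 12.4 ] a [-0.003 -0.004 -0.003]
```

```bash
python3 -m jog '[{"ax":0,"ay":0,"az":0,"dx":4,"dy":-1,"dz":3,"grip":0},{"ax":0,"ay":0,"az":0,"dx":8,"dy":-1.2,"dz":7,"grip":0},{"ax":0,"ay":0,"az":0,"dx":11,"dy":-1.2,"dz":10,"grip":0},{"ax":0,"ay":0,"az":0,"dx":12.4,"dy":-1.2,"dz":12.4,"grip":0},{"ax":0,"ay":0,"az":0,"dx":12.4,"dy":-1.2,"dz":12.4,"grip":0},{"ax":0,"ay":0,"az":0,"dx":12.4,"dy":-1.2,"dz":12.4,"grip":0}]' >/dev/null; python3 -m jog '[{"ax":0,"ay":0,"az":0,"dx":0,"dy":0,"dz":2,"grip":0},{"ax":0,"ay":0,"az":0,"dx":0,"dy":0,"dz":4,"grip":0},{"ax":0,"ay":0,"az":0,"dx":0,"dy":0,"dz":6,"grip":0},{"ax":0,"ay":0,"az":0,"dx":0,"dy":0,"dz":7,"grip":0},{"ax":0,"ay":0,"az":0,"dx":0,"dy":0,"dz":7,"grip":0},{"ax":0,"ay":0,"az":0,"dx":0,"dy":0,"dz":7,"grip":0}]'; python3 go.py 485 -175 100 1.713; python3 sd.py 140 212 318 390
```

```text
time: 29.95
ee_pos: [487.2, -175.5, 123.7]
tool_rot: [3.14, 0.001, 1.713]
wrist_force: [0.7, -0.1, -0.3]
opening: -0.1
grasp_force: 0.0
t 29.95 pos [ 487.2 -175.5  123.7] rot [3.140e+00 1.000e-03 1.713e+00] q [-0.48  0.09  1.95 -0.    1.1  -0.62] F [ 0.7 -0.1 -0.3] open -0.1
d cm [ 0.09 -0.22  2.36] a [ 0.002  0.001 -0.   ]
140 .......        ::::..........:=*######***###########*=:..=+*###*-.      
141 .....:.........::::..........::=*######**###########+:. .-+*##*=..      
142 .....:........::::::..........::+##################*:...:=*##*=:.       
143 ..............:::---::.........:=*#################+...:=*##*=:.        
144 ..... ........::-=++-:.........::=*################=:.:=*##*=:.         
145 .....    .....:-=*##+-:.........::=*##############*=--+*##*+:.          
146 ....     .....:-+#%%#=:..........:-+###############+++*##*+-.....       
147 ...       ....-+#%%%#+::..........:=*###################*+-:........... 
148 ...       .---+#%%%%%*-:..........::=++*###############*=-::............
149 ....      :+**#%%%%%%#-:..........:::::-+*############*=-:...........:..
150 
[... 4069 characters left out ...]
+++++++
203 ..                 :******+           :+****+:.::-=+**++++++++++++++++=-
204 -::...             :*****#+          .=*****+:.::-=***+++++++++++++++++=
205 -=---:::..         .=*##*+-          -+*****=:.::-=**+++++++++++++++++++
206 -----=+==-::...     .-++-           :+******=:.::-=**+++++++++++++++++++
207 ----=+++++++=---:..  .:.           .=*******=:.::-+*++++++++++++++++++++
208 =====++****+++++==--::..           -+*******=:.:-=++++++++++++++++++++++
209 +==++++++*******++++==-::..       .=********-..:=++==++++++++++++++++===
210 +++++++++++*********++++==--:..  .=+********-..-=*+===++++++++++++===--:
211 --=++++++++++++**********++++=-:-=+*********-::-+*++=-=+++++++++==--:::.
```

```bash
python3 -m jog '[{"ax":0,"ay":0,"az":0,"dx":0,"dy":-0.1,"dz":0.6,"grip":0},{"ax":0,"ay":0,"az":0,"dx":0,"dy":-0.1,"dz":1.2,"grip":0},{"ax":0,"ay":0,"az":0,"dx":0,"dy":-0.1,"dz":1.6,"grip":0},{"ax":0,"ay":0,"az":0,"dx":0,"dy":-0.1,"dz":1.6,"grip":0}]'; python3 -m jog '[{"ax":0,"ay":0,"az":0,"dx":0,"dy":0,"dz":0.4,"grip":0},{"ax":0,"ay":0,"az":0,"dx":0,"dy":0,"dz":0.8,"grip":0},{"ax":0,"ay":0,"az":0,"dx":0,"dy":0,"dz":0.8,"grip":0}]'; python3 -m jog '[{"ax":0,"ay":0,"az":0,"dx":0,"dy":0,"dz":0.4,"grip":0},{"ax":0,"ay":0,"az":0,"dx":0,"dy":0,"dz":0.8,"grip":0},{"ax":0,"ay":0,"az":0,"dx":0,"dy":0,"dz":0.8,"grip":0}]'
```

```text
time: 30.5
ee_pos: [484.8, -174.7, 105.7]
tool_rot: [-3.14, -0.001, 1.713]
wrist_force: [-0.3, 0.5, -0.6]
opening: -0.0
grasp_force: 0.0
time: 30.88
ee_pos: [484.9, -174.8, 97.9]
tool_rot: [-3.141, -0.001, 1.713]
wrist_force: [-0.1, 1.2, 0.3]
opening: 0.1
grasp_force: 0.0
time: 31.25
ee_pos: [484.8, -174.8, 89.8]
tool_rot: [-3.141, -0.001, 1.713]
wrist_force: [-0.7, 0.2, -0.2]
opening: -0.0
grasp_force: 0.0
```

```bash
python3 -m jog '[{"ax":0,"ay":0,"az":0,"dx":0,"dy":0,"dz":0.3,"grip":0},{"ax":0,"ay":0,"az":0,"dx":0,"dy":0,"dz":0.6,"grip":0},{"ax":0,"ay":0,"az":0,"dx":0,"dy":0,"dz":0.6,"grip":0}]'; python3 -m jog '[{"ax":0,"ay":0,"az":0,"dx":0,"dy":0,"dz":0.3,"grip":0},{"ax":0,"ay":0,"az":0,"dx":0,"dy":0,"dz":0.6,"grip":0},{"ax":0,"ay":0,"az":0,"dx":0,"dy":0,"dz":0.6,"grip":0}]'; python3 -m jog '[{"ax":0,"ay":0,"az":0,"dx":0,"dy":0,"dz":0.3,"grip":0},{"ax":0,"ay":0,"az":0,"dx":0,"dy":0,"dz":0.6,"grip":0},{"ax":0,"ay":0,"az":0,"dx":0,"dy":0,"dz":0.6,"grip":0}]'; cat > pad.py <<'E'
from h import *
from scipy.ndimage import label,center_of_mass
for n,(x0,y0,x1,y1) in (("side",(328,175,352,215)),("top",(329,190,342,206))):
    d=vision.read_camera(n);g=d["image"].astype(float).max(2)[y0:y1,x0:x1]
    w=np.clip(130-g,0,None) if n=="side" else np.clip(110-g,0,None)
    if n=="side":
        l,k=label(g<125);s=[(l==i).sum() for i in range(1,k+1)]
        for i in range(1,k+1):
            if s[i-1]>8: c=center_of_mass(w,l,i);print(n,s[i-1],round(x0+c[1],2),round(y0+c[0],2))
    else:
        c=center_of_mass(w);print(n,round(x0+c[1],2),round(y0+c[0],2))
E
python3 pad.py
```

```text
time: 31.62
ee_pos: [485.1, -174.9, 84.1]
tool_rot: [-3.141, -0.0, 1.713]
wrist_force: [0.8, 0.5, -0.6]
opening: -0.2
grasp_force: 0.2
time: 32.0
ee_pos: [485.4, -175.2, 78.4]
tool_rot: [3.141, 0.0, 1.713]
wrist_force: [-0.4, -0.6, 1.5]
opening: -0.0
grasp_force: 0.6
time: 32.38
ee_pos: [485.4, -175.2, 72.3]
tool_rot: [3.141, 0.0, 1.713]
wrist_force: [0.3, -1.9, 2.4]
opening: 0.5
grasp_force: 1.1
side 23 330.83 175.79
side 54 342.1 197.54
side 234 338.98 209.35
top 334.07 197.72
```

```bash
cat > ang.py <<'E'
from h import *
from scipy.ndimage import label,center_of_mass
from scipy.optimize import brentq
def blob(im,prev):
    g=im.astype(float).max(2);x0,y0=int(prev[0])-9,int(prev[1])-9;g=g[y0:y0+19,x0:x0+19]
    l,k=label(g<120);i=max(range(1,k+1),key=lambda i:(l==i).sum() if np.hypot(*(np.array(center_of_mass(l==i))-9))<6 else 0)
    c=center_of_mass(np.clip(140-g,0,None),l,i);return np.array([x0+c[1],y0+c[0]]),(l==i).sum()
d=vision.read_camera("side");ux=np.array([np.cos(.142),np.sin(.142),0]);uy=np.array([-ux[1],ux[0],0]);uz=np.array([0,0,1])
o=np.array([508.8,-70.7,85])
P=lambda f:proj(d,o-36*ux+uy*(100*np.cos(f)-10*np.sin(f))+uz*(100*np.sin(f)+10*np.cos(f)))[0]
r0,n0=blob(np.load("side0.npy"),(341.5,203.5));b=r0-P(-.035)
c=r0
for f in np.linspace(-.035,.5,12):
    pass
import sys
best=None
for guess in np.linspace(-.03,.5,25):
    try:
        c,n=blob(d["image"],P(guess)+b)
    except Exception: continue
    f=brentq(lambda q:P(q)[1]+b[1]-c[1],-.3,.8);e=np.hypot(*(P(f)+b-c))
    if n>20 and n<90 and (best is None or e<best[0]): best=(e,f,c,n)
print("rest",r0,n0,"bias",b,"best err",best[0],"angle",best[1],np.degrees(best[1]),best[2],best[3],"F",manip.sense()["wrist_force"],manip.sense()["ee_pos"],manip.sense()["time"])
E
python3 ang.py
```

```text
rest [341.68659488 201.60898626] 56 bias [ 1.04449152 -0.69543759] best err 0.09750637853551325 angle 0.10461991787146252 5.994279747040097 [342.03644444 197.53644444] 49 F [-0.0731697  -3.12618328  1.45573516] [ 485.44517048 -175.21965191   72.56895937] 32.525
```

```bash
python3 -m jog '[{"ax":0,"ay":0,"az":0,"dx":0,"dy":0,"dz":0.3,"grip":0},{"ax":0,"ay":0,"az":0,"dx":0,"dy":0,"dz":0.6,"grip":0},{"ax":0,"ay":0,"az":0,"dx":0,"dy":0,"dz":0.9,"grip":0},{"ax":0,"ay":0,"az":0,"dx":0,"dy":0,"dz":1.2,"grip":0},{"ax":0,"ay":0,"az":0,"dx":0,"dy":0,"dz":1.5,"grip":0},{"ax":0,"ay":0,"az":0,"dx":0,"dy":0,"dz":1.8,"grip":0},{"ax":0,"ay":0,"az":0,"dx":0,"dy":0,"dz":1.8,"grip":0}]'; python3 ang.py; python3 sd.py 138 200 320 385
```

```text
time: 33.4
ee_pos: [485.3, -174.7, 54.3]
tool_rot: [3.142, -0.001, 1.713]
wrist_force: [-0.2, 2.0, 5.6]
opening: 0.1
grasp_force: 2.2
138 ...      ......   .:::...........=#####################*-.. .    
139 ....     ......   .:::...........=#####################*:.       
140 .....   .......   .:::...........=#####################*.        
141 ................  .-=-:.........:=#####################*.        
142 .............::-::=+*+:.........:=#####################*.        
143 ............:-+***##%#=:........:=#####################+.        
144 ...    .....:=*##%%%%%+:........:=#####################+.        
145 ...     ...:=+*#%%%%%%*-........:=#####################+:.       
146 ..      ...:=**#%%%%%%#=:.......:+#####################+:.....   
147 .        ..-++*#%%%%%%#+:......:-+#####################+:........
148 .         .=+*#%%%%%%%#+:......:=*#####################+:........
149 ..        :+**#%%%%%%%#+:....::-+######################*-:.......
150 ...      .-+*#%%%%%%%%#+:...:--+*######################*=:.......
151 .:...   .:+*##%%%%%%%%%*:..:-=++*###################
[... 2947 characters left out ...]
..::..
194 ..:....            -+++**=            .:===:.::--===---:...:-=--:
195 .:::::::....       ....:.            .-==+=:.:::-=++===--::-=+==-
196 .::::--------::..                  .:-=+++=:.:::-=+++++==--=++++=
197 .::::-====+++++=-::..             .-==++++=:.:::-=+++++++==++++++
198 .:::-+++=+******+++=-::...       .-=++++++=:.:::-=+++++++++++++++
199 .::-=+**++***********+++=-::..  .-+*****++=..:::-=+++++++++++++++Traceback (most recent call last):
  File "ang.py", line 21, in <module>
    f=brentq(lambda q:P(q)[1]+b[1]-c[1],-.3,.8);e=np.hypot(*(P(f)+b-c))
    r = _zeros._brentq(f, a, b, xtol, rtol, maxiter, args, full_output, disp)
ValueError: f(a) and f(b) must have different signs
```

```bash
sed -i 's/g<120/g<105/; s/    f=brentq(\(.*\)),-.3,.8);/    if abs(c[1]-195)>9: continue\n    f=brentq(\1),-.3,.8);/' ang.py; sed -i 's/    f=brentq.*/    qs=np.linspace(-.1,.55,131);f=qs[np.argmin([abs(P(q)[1]+b[1]-c[1]) for q in qs])];e=np.hypot(*(P(f)+b-c))/; s/n>20/n>10/' ang.py; python3 ang.py
```

```text
rest [341.18791946 201.92348993] 41 bias [ 0.54581611 -0.38093392] best err 0.244447781965013 angle 0.28 16.04281826366305 [341.85339885 192.31367731] 22 F [-0.06159755  2.41111138  5.44465769] [ 485.34441443 -174.86906974   54.5095699 ] 33.55
```

```bash
python3 -m jog '[{"ax":0,"ay":0,"az":0,"dx":0,"dy":0,"dz":0.1,"grip":0},{"ax":0,"ay":0,"az":0,"dx":0,"dy":0,"dz":0.2,"grip":0},{"ax":0,"ay":0,"az":0,"dx":0,"dy":0,"dz":0.2,"grip":0},{"ax":0,"ay":0,"az":0,"dx":0,"dy":0,"dz":0.2,"grip":0}]'; python3 ang.py; python3 - <<'E'
import numpy as np
from scipy.ndimage import map_coordinates as mc
G=np.load("F.npy").mean(2);a=np.radians(np.arange(-32,34,2))
print("deg(+ = +y)",*range(-32,34,2))
for r in range(52,70,2): print(r,*mc(G,[70-r*np.cos(a),70+r*np.sin(a)],order=1,mode="nearest").astype(int))
E
```

```text
time: 34.05
ee_pos: [485.4, -175.0, 52.6]
tool_rot: [3.141, -0.0, 1.713]
wrist_force: [0.2, 1.3, 4.5]
opening: -0.1
grasp_force: 2.2
rest [341.18791946 201.92348993] 41 bias [ 0.54581611 -0.38093392] best err 0.21111279804215072 angle 0.30000000000000004 17.1887338539247 [341.97558923 191.70791246] 21 F [-0.73883459  1.34834793  5.75475834] [ 485.39421603 -175.00550913   52.64980796] 34.1
deg(+ = +y) -32 -30 -28 -26 -24 -22 -20 -18 -16 -14 -12 -10 -8 -6 -4 -2 0 2 4 6 8 10 12 14 16 18 20 22 24 26 28 30 32
52 213 213 213 214 213 213 214 214 213 213 214 214 214 213 213 213 213 213 213 214 213 213 212 213 214 214 215 210 184 176 195 209 213
54 209 215 217 211 205 207 206 206 210 210 209 206 203 204 208 211 212 211 211 210 210 211 209 206 207 205 207 198 174 172 188 203 206
56 187 200 209 199 179 173 181 183 188 193 193 188 185 190 201 205 200 193 192 193 190 189 184 178 177 176 179 175 160 154 166 178 175
58 133 150 171 153 131 119 130 142 161 172 173 171 172 184 199 198 184 171 168 171 164 148 133 128 127 124 120 117 118 119 116 116 117
60 77 83 97 92 81 76 91 128 159 166 171 176 182 193 202 195 179 168 166 168 156 113 80 72 73 70 65 63 67 67 63 63 63
62 68 70 67 65 65 62 84 142 174 182 189 193 194 197 197 194 190 188 189 190 178 119 66 52 53 58 59 58 64 68 64 67 70
64 105 102 91 87 86 88 95 148 186 195 195 194 194 195 194 194 194 194 194 196 187 132 94 84 85 97 95 96 107 116 113 117 123
66 151 144 136 134 134 130 131 159 193 198 196 195 196 196 196 196 196 195 195 197 191 155 141 140 135 140 141 148 153 158 159 162 164
68 178 176 169 168 168 167 165 169 194 198 197 197 198 198 198 197 197 197 197 198 193 175 171 171 169 170 172 175 176 180 180 178 180
```

Relative to the grip-block axis the block centre is at -4.2°, so the true mark is about 18.3°. The plate is at about 17–18°, which is within tolerance. I'll let the pointer settle and hand in.

```bash
python3 -m jog '[{"ax":0,"ay":0,"az":0,"dx":0,"dy":0,"dz":0.05,"grip":0},{"ax":0,"ay":0,"az":0,"dx":0,"dy":0,"dz":0.05,"grip":0},{"ax":0,"ay":0,"az":0,"dx":0,"dy":0,"dz":0.05,"grip":0},{"ax":0,"ay":0,"az":0,"dx":0,"dy":0,"dz":0.05,"grip":0},{"ax":0,"ay":0,"az":0,"dx":0,"dy":0,"dz":0.05,"grip":0},{"ax":0,"ay":0,"az":0,"dx":0,"dy":0,"dz":0.05,"grip":0},{"ax":0,"ay":0,"az":0,"dx":0,"dy":0,"dz":0.05,"grip":0},{"ax":0,"ay":0,"az":0,"dx":0,"dy":0,"dz":0.05,"grip":0}]'; python3 ang.py; python3 -c "
from plant import manip; print(manip.finish_job())"
```

```text
time: 35.1
ee_pos: [485.4, -175.0, 52.2]
tool_rot: [3.141, -0.0, 1.713]
wrist_force: [-0.8, 1.3, 5.0]
opening: -0.2
grasp_force: 2.2
rest [341.18791946 201.92348993] 41 bias [ 0.54581611 -0.38093392] best err 0.11567269145264261 angle 0.30000000000000004 17.1887338539247 [342.07307061 191.71100164] 22 F [1.58193075e-03 5.52618164e-01 5.02799217e+00] [ 485.43651974 -175.00182232   52.20247156] 35.15
the job is handed in; nothing more can be done
None
```

I handed the job in at about 35 s with the gauge standing free in the pocket and the fingers holding the plate at about 17° with about 5 N, against a mark I measured at about 18°; no verdict came back, and I couldn't see the pointer on the mark because the dial faces away from both cameras.

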